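Return the brass weight to its lidded case

ROBOT

A 6-joint arm with a two-finger parallel gripper is mounted at the origin on the work surface. World frame = base frame: x ahead of the robot, y to its left, z up, the work surface at z = 0. Lengths are in m, angles in rad, forces in N, time in s.
With the tool pointing down it reaches from about 0.325 to 0.85 m from the base axis. Payload 15.5 kg.
Tool frame: the origin (TCP) lies at the very end of the fingers, on their centre line; the grasp point (between the pads) lies 19 mm behind it (arm.grip_depth is the distance from the TCP to the grasp point, in m); z points along the fingers, y is the line along which they close (so a half turn about z gives the same grasp; the last joint's range is limited). The gripper opens to 91 mm and grips with 3 to 60 N. Pads are 32 mm wide; open, the fingers measure 118 mm over their backs; the gripper's body (76 mm by 178 mm) begins 60 mm behind the grasp point.
Start: joints at [-0.096, 0.494, 1.345, -0, 1.302, -0.096], TCP at [0.625, 0, 0.214] pointing down, gripper open.
Joint ranges: [-2.91, 2.91], [-0.82, 2.16], [0.22, 2.67], [-1.22, 4.37], [0.12, 2.79], [-3.08, 3.08]. Speed limits (rad/s): [1.89, 1.89, 2.57, 3.01, 3.01, 3.01].

INTERFACE

Orientations are given as a unit quaternion [w, x, y, z].
In Python, from rig import arm gives the robot as it stands.
- The arm moves only by the shell command python3 -m creep 'ROWS'. ROWS is JSON, a list of rows, each an object of numbers: "jaw": the opening, from -1 (shut) to 1 (fully open), so that 0 is half open; "x", "y", "z": the shift along the tool's x, y, z as a fraction of full scale; "rx", "ry", "rz": the turn, a rotation vector about the tool's x, y, z as a fraction of full scale. In form: [{"jaw": .., "x": .., "y": .., "z": .., "rx": .., "ry": .., "rz": ..}, ...]. A call has 1 to 20 rows; each row shifts and turns the commanded pose from where the row before left it, along the tool's axes as they then stand; what a row does not reach is not made up. Full scale, the value 1, is 0.12 m for a shift and 8 degrees for a turn. A row lasts 1/10 s, in which the tool goes at most 50 mm and 8.59 degrees, less where a joint would pass 70% of its speed; a pose out of reach is approached as far as the arm can. A call with a number of a shift or a turn outside -1 to 1 is refused whole. A call with a gripper value outside its range is refused whole. The fingers move at their own pace and stop on an object; the grip force is fixed at half the most. Time passes only in rows, so rows that do not move let the fingers close. It gives the time, the measured TCP pose, the force, the opening and the grip force at its end, in the units of the state.
- arm.get_state(): the state, without advancing time (a new reading comes with each control period).
- arm.read_camera(name): name is "scene" or "side" or "wrist"; returns the picture (384x512x3 uint8, blue, green, red); there is no depth.
- arm.camera_model(name): a dict with "vfov" (degrees; the focal length in pixels is half the picture's height over the tangent of half this angle, whatever the lens; pixels are square), "cx", "cy" (the principal point, pixels), "world_from_camera" (4x4, takes a point from camera to world coordinates). Camera axes: x right, y up, looking along -z (the intrinsics and any distortion apply to the point x, -y, -z); pixel columns grow to the right and rows downward; lengths in m; the calibration is good to about 2 mm. A picture is of the moment at which its call begins: read the wrist's pose just before it. camera_model takes no time and is no camera call; for the wrist camera it gives the pose at the moment of the call.
- arm.close_job(): hands the job in; it is judged then, once.
The state is a dict: "clock": time; "joint_pos": joint angles; "joint_velocities": joint speeds; "joint_efforts": joint torques, N m; "ee_pos": TCP position; "orientation": TCP orientation; "wrist_force": force on the tool from outside, world axes, zero at the start; "torque": the same for the moment, N m; "gripper_width": finger opening in m; "gripper_force": force on a finger pad.
Only numpy, scipy, OpenCV 4.12 (cv2) and the standard library are available. Lean on these libraries where they do the work, as an engineer would, in place of code of your own. Each camera call takes 0.05 s, during which the arm holds its last target. There are 200 camera calls.

TASK

Put the loose brass weight away in its wooden case: raise the lid until its side stay is taut and ease it back to rest on the locked stay, then stand the weight upright in the empty left-hand bay. To close up, never force the stay or drag its clamped foot: lift the lid slightly until the stay is just taut and leave it there, press the knee down gently until it has clearly folded, and lower the lid fully shut. Leave the other weights and the glassware where they are.

Things in the scene. Friction and masses are not known exactly. Their poses are not given: they have to be found in the camera images.
- case: wooden case, fixed to the bench, 185 (x) x 200 (y) x 105 mm high without its lid, walls 6 mm, floor 6 mm; origin at the centre of its underside; -x is its front (towards the robot, within about 15 degrees), +y its left, z up. A wall along x in the middle parts it into a left bay (+y, empty) and a right bay (-y, holds two smaller weights).
- bay (a point): middle of the floor of the empty left bay (bay 173 x 91 mm, 99 mm deep).
- lid (a joint): opening angle of the wooden lid (rad), 0 = shut, 1.57 = upright. Stiff hinge (0.6 N m of friction): the lid stays at any angle. Lid 10 mm thick, 185 x 200 mm, 0.3 kg. The angle at which the stay is taut differs from case to case (1.49 to 1.74) and has to be felt; from there it is eased down 0.2 to 0.33, also differing, till it bears on the locked stay, which is felt too.
- hinge (a point): middle of the hinge axis, at the case's upper rear edge; the axis runs along the case's y.
- handle (a point): middle of the lid's handle: a round steel bar 12 mm thick, 120 mm long, parallel to the hinge, on two side arms (110 mm apart), 44 mm clear of the lid's free edge. Pinch it from above at any lid angle; the bar turns between the fingers. At lid angle q it lies 235*cos(q)-5*sin(q) mm in front of the hinge axis and 235*sin(q)+5*cos(q) mm above it. 1 to 5 N there moves the lid.
- stay: folding steel stay outside the case's right (-y) wall, two 79 mm links; origin: lower pivot. Raised to taut (links in line), a light spring takes the knee past the line; eased down, the lid then rests on the knee's stop: locked. Over 14 N on the stay bends it. With the lid resting on it, breaking the knee would take 15 to 25 N; with the lid lifted to taut and left there, far less.
- knob (a point): on the knee's knob, a round steel pin 12 mm thick along the case's y, ending 61 mm from the right wall; this point is on its axis, 43 mm from the wall. Height above the case's underside: locked 133 to 140 mm, taut 116, folded below. With the lid at taut press it down, fingers closed: 2 to 4 N takes it through, then it stiffens; stop at 8 or 9 N (100 to 107 mm). Above 110 it may snap back.
- weight_mid (a point): middle (half-way up, 37.5 mm) of the loose brass weight standing on the bench on the left, about 0.6 kg: a body 50 mm across and 45 mm high, a neck, and on top a round knob 26 mm across from 60 to 75 mm up. z is its upright axis.
- weight_b: bystander: brass weight 40 mm across, 66 mm high, in the right bay; origin at its foot.
- weight_c: bystander: brass weight 34 mm across, 58 mm high, in the right bay; origin at its foot.
- flask: bystander: conical glass flask, 76 mm across, 112 mm high; origin at its foot.
- amber: bystander: amber bottle, 72 mm across, 160 mm high; origin at its foot.
- beaker: bystander: glass beaker, 66 mm across, 85 mm high; origin at its foot.
- stopper: bystander: glass stopper, 28 mm across, 30 mm high; origin at its foot.
- dish: bystander: glass dish, 90 mm across, 15 mm high; origin at its foot.
- foot (a point): foot of the stay, its lower pivot, in a slot along the case's x on the right wall, 40 mm below the hinge axis and about 120 mm in front of it. It is only clamped there: if the taut stay is pulled, or the locked one pushed, with more than about 13 N at the handle, the foot slips along the slot and the setting is spoilt (more than 2 mm).
Mind the look-alikes: they are no part of the job. What is shaped like the part that bears weight_mid but turquoise is not meant.

How it is judged:
On the way, in this order (a step that is already met when the one before it is completed fails the run):
1. the lid stands open, resting on the locked stay, the weight still outside (value of joint lid above 1.15 rad and z of knob in the frame of case above 0.1325 m and horizontal distance between weight_mid and bay above 0.1 m), for 0.2 s.
2. the weight stands upright on the floor of the left bay, let go, with the lid still on its locked stay (z of knob in the frame of case above 0.131 m and x of weight_mid in the frame of bay between -0.07 and 0.07 m and y of weight_mid in the frame of bay between -0.035 and 0.035 m and z of weight_mid in the frame of bay below 0.042 m and angle between weight_mid's own z axis and vertical below 0.1 rad and contact force between the fingers and weight below 0.1 N), for 0.2 s.
At the end, for the whole second after the job is handed in: The lid is shut (within 0.03 rad) and at rest, and the weight stands upright (within 0.1 rad) on the floor of the left bay (value of joint lid below 0.03 rad and velocity of joint lid below 0.05 rad/s and x of weight_mid in the frame of bay between -0.07 and 0.07 m and y of weight_mid in the frame of bay between -0.035 and 0.035 m and z of weight_mid in the frame of bay below 0.042 m and angle between weight_mid's own z axis and vertical below 0.1 rad); the robot touches nothing.
It fails at once if the stay is pushed with more than 14 N (contact force between anything else and stay above 14 N).
It fails at once if the stay's foot is pulled or pushed along its slot by more than 2 mm (distance of foot from where it was at the start of the episode above 0.002 m).
It fails at once if another weight in the case is moved by more than 25 mm or tipped (distance of any of weight_b, weight_c from where it was at the start of the episode above 0.025 m or angle between any of weight_b, weight_c's own z axis and vertical above 0.3 rad).
It fails at once if the flask, bottle, beaker, stopper or dish is moved by more than 25 mm (distance of any of flask, amber, beaker, stopper, dish from where it was at the start of the episode above 0.025 m).
It also fails if it takes over 72 s, if anything falls off the work surface, if the arm or the gripper's body presses on something with over 40 N, if the wrist force passes 120 N, or if a joint passes its speed limit or range.

## Working session

There is one attempt and no reset: what is moved stays moved. The work goes in short steps, Python scripts to look and compute and a shell command to move; the robot and the scene stay as the last step left them, time stands still between calls to the robot, and variables do not carry over. Pictures are saved under pics/ and viewed, at most 10 in all, crops included, and the job is handed in when it is done.

```bash
ls; mkdir -p pics
python3 - <<'E'
from rig import arm
import cv2,numpy as np
s=arm.get_state();print(s)
a=arm.read_camera("scene");b=arm.read_camera("side")
cv2.imwrite("pics/scene.png",a);cv2.imwrite("pics/side.png",b)
for n in("scene","side","wrist"):print(n,arm.camera_model(n))
E
```

```text
pics
{'clock': 0.0, 'joint_pos': array([-9.55098458e-02,  4.94175752e-01,  1.34613115e+00, -1.64223391e-05,
        1.30252487e+00, -9.54565981e-02]), 'joint_velocities': array([0.00024609, 0.00045803, 0.00114616, 0.00142272, 0.00084108,
       0.00035298]), 'joint_efforts': array([-1.07322368e-03, -8.78814626e+01, -3.81857479e+01,  7.05250050e-02,
        5.33505273e-02, -1.50444166e-04]), 'ee_pos': array([6.24610057e-01, 2.87941323e-05, 2.13342894e-01]), 'orientation': array([-4.72825842e-04,  7.07123929e-01,  7.07089362e-01, -4.00435963e-04]), 'wrist_force': array([-0.92924286,  0.09956867,  0.82368078]), 'torque': array([-0.043209  , -0.00730063,  0.0145969 ]), 'gripper_force': 0.0, 'gripper_width': 0.09150032173958886}
scene {'vfov': 55.98878842685572, 'cx': 261.10784882487974, 'cy': 189.82035978944992, 'world_from_camera': array([[ 0.48142885, -0.68157882,  0.55106858,  1.17735091],
       [ 0.87645065,  0.36877761, -0.30957604, -0.31673594],
       [ 0.00777872,  0.63202325,  0.77491038,  0.98231056],
       [ 0.        ,  0.        ,  0.        ,  1.        ]])}
side {'vfov': 51.64148710579591, 'cx': 253.32587255778517, 'cy': 190.87340969610497, 'world_from_camera': array([[ 0.99740102,  0.05291997, -0.04889456,  0.47301688],
       [-0.07142393,  0.6369497 , -0.76758954, -0.8349722 ],
       [-0.00947744,  0.76908683,  0.63907404,  0.83162264],
       [ 0.        ,  0.        ,  0.        ,  1.        ]])}
wrist {'vfov': 69.27935908247774, 'cx': 252.9065570757279, 'cy': 192.01599516296085, 'world_from_camera': array([[ 9.99998387e-01, -3.01873352e-04,  1.77048373e-03,
         6.24316720e-01],
       [-2.32347786e-04,  9.55746378e-01,  2.94191787e-01,
         8.35974272e-02],
       [-1.78094207e-03, -2.94191724e-01,  9.55744766e-01,
         3.85191439e-01],
       [ 0.00000000e+00,  0.00000000e+00,  0.00000000e+00,
         1.00000000e+00]])}
```

View pics/scene.png

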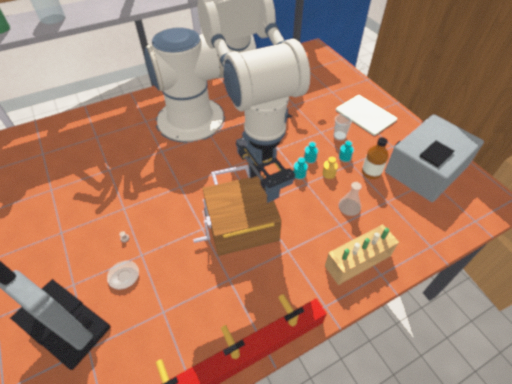

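View pics/side.png

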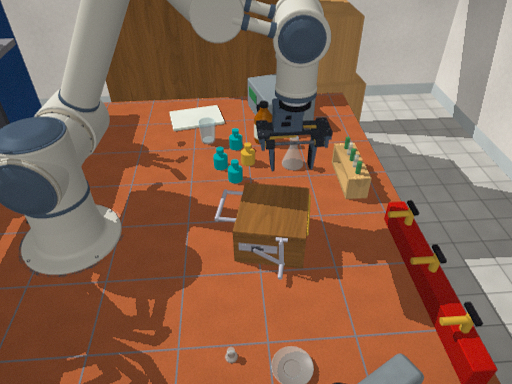

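Run:
```python
import cv2,numpy as np
a=cv2.imread("pics/scene.png");b=cv2.imread("pics/side.png")
A=cv2.resize(a[130:260,190:370],None,fx=4.4,fy=4.4,interpolation=cv2.INTER_CUBIC)[:, :]
B=cv2.resize(b[120:280,200:330],None,fx=3.7,fy=3.7,interpolation=cv2.INTER_CUBIC)
cv2.imwrite("pics/cs.png",A);cv2.imwrite("pics/cb.png",B)
for im in(a,b):
  h=cv2.cvtColor(im,cv2.COLOR_BGR2HSV)
  m=cv2.inRange(h,(20,130,120),(32,255,255))
  n,l,st,c=cv2.connectedComponentsWithStats(m)
  for i in range(1,n):
    if st[i,4]>40:print(st[i],c[i])
```

```text
[324 157  14  21 213] [329.86384977 166.91549296]
[233 223  41  12  84] [252.5952381  228.73809524]
[280 296  13  17  61] [285.81967213 304.09836066]
[222 327  12  19  77] [227.46753247 335.98701299]
[157 360  11  23 136] [162.         370.72794118]
[241 143  14  23 250] [247.56  154.756]
[307 195   3  40  66] [308.         216.39393939]
[389 208  25  17 177] [403.66101695 215.65536723]
[411 254  29  18 226] [427.69026549 261.69026549]
[440 312  34  20 316] [458.40822785 321.63607595]
```

View pics/cs.png

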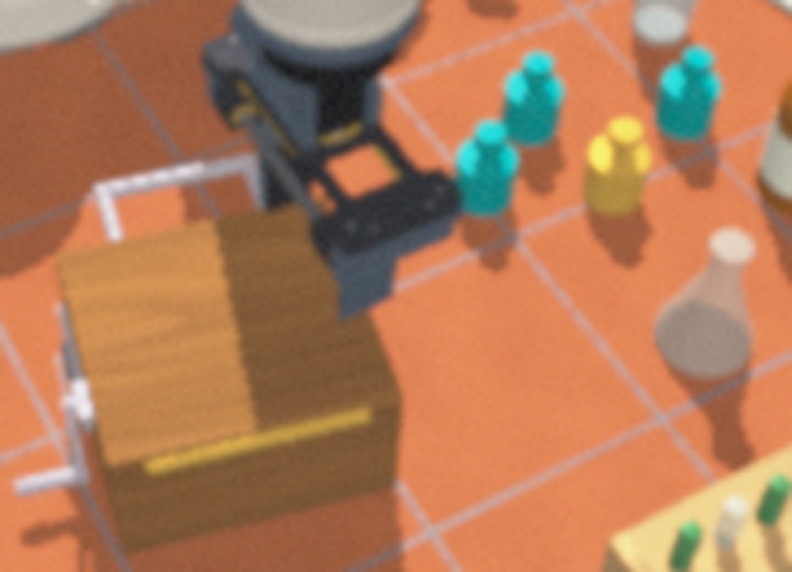

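View pics/cb.png

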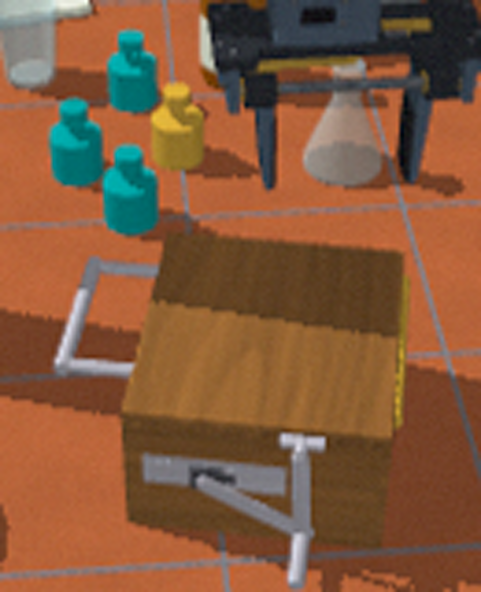

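The brass weight is at scene (330,167) / side (248,155). The look-alikes are turquoise, at scene (301,168), (311,152) and (346,151). Only the yellow brass one fits, and the crop confirms it. The case lid and handle bar are clear in both views: the bar runs from side (225,192) to (217,219).

```bash
cat > h.py <<'E'
import numpy as np, cv2
from rig import arm
def ray(n,uv,m=None):
    m=m or arm.camera_model(n);f=192/np.tan(np.radians(m["vfov"]/2))
    W=m["world_from_camera"];d=W[:3,:3]@np.array([(uv[0]-m["cx"])/f,-(uv[1]-m["cy"])/f,-1])
    return W[:3,3],d/np.linalg.norm(d)
def plane(n,uv,z,m=None):
    o,d=ray(n,uv,m);return o+d*(z-o[2])/d[2]
def tri(*rs):
    A=sum(np.eye(3)-np.outer(d,d) for o,d in rs);b=sum((np.eye(3)-np.outer(d,d))@o for o,d in rs)
    return np.linalg.solve(A,b)
def proj(n,p,m=None):
    m=m or arm.camera_model(n);f=192/np.tan(np.radians(m["vfov"]/2))
    W=m["world_from_camera"];q=W[:3,:3].T@(np.array(p)-W[:3,3])
    return np.array([m["cx"]+f*q[0]/-q[2],m["cy"]-f*q[1]/-q[2]])
def st():
    s=arm.get_state();print("t%.2f"%s["clock"],s["ee_pos"].round(4),s["orientation"].round(4),"F",s["wrist_force"].round(1),"w%.4f g%.1f"%(s["gripper_width"],s["gripper_force"]));return s
E
python3 - <<'E'
from h import *
np.set_printoptions(precision=4,suppress=True)
for k,(n,u) in dict(sRL=("side",(308.9,188.4)),sRR=("side",(305.9,238.1)),sFR=("side",(233,231.6)),sFL=("side",(244,183.5)),cFR=("scene",(203.2,189.1)),cRR=("scene",(215,235.2)),cRL=("scene",(280.9,220.9))).items():print(k,plane(n,u,.115))
print("bar L",tri(ray("side",(225.1,191.6)),ray("scene",(246.8,166.4))),"R",tri(ray("side",(217,218.6)),ray("scene",(212.7,173.2))))
for n,u in(("side",(225.1,191.6)),("side",(217,218.6)),("scene",(246.8,166.4)),("scene",(212.7,173.2))):print(n,plane(n,u,.11))
print("weight",tri(ray("side",(247.6,154.8)),ray("scene",(329.9,166.9))))
print("wtop",tri(ray("side",(248,145.)),ray("scene",(332,159.5))))
o=lambda p,a,s,q:(a[0]+p[0]/s,a[1]+p[1]/s)
for nm,p in dict(t1=(540,62),t2=(490,132),t3=(698,58),brass=(627,128)).items():
  print(nm,plane("scene",o(p,(190,130),4.4,0),.075))
E
```

```text
sRL [0.686  0.0237 0.115 ]
sRR [ 0.6441 -0.1669  0.115 ]
sFR [ 0.4654 -0.13    0.115 ]
sFL [0.5034 0.0613 0.115 ]
cFR [ 0.4726 -0.1267  0.115 ]
cRR [ 0.6431 -0.1633  0.115 ]
cRL [0.6897 0.0242 0.115 ]
bar L [0.4475 0.038  0.1087] R [ 0.4243 -0.0739  0.1113]
side [0.448  0.0352 0.11  ]
side [ 0.4249 -0.0741  0.11  ]
scene [0.4475 0.0382 0.11  ]
scene [ 0.4217 -0.0725  0.11  ]
weight [0.5275 0.3296 0.0317]
wtop [0.5299 0.3292 0.0726]
t1 [0.4338 0.313  0.075 ]
t2 [0.4814 0.2334 0.075 ]
t3 [0.4918 0.4307 0.075 ]
brass [0.5294 0.3316 0.075 ]
```

```bash
python3 -m creep '[{"jaw":-0.1,"rz":0.77},{"jaw":-0.1,"rz":0.77},{"jaw":-0.1,"x":-0.1,"y":-0.3},{"jaw":-0.1,"x":-0.1,"y":-0.3},{"jaw":-0.1,"x":-0.1,"y":-0.3},{"jaw":-0.1,"x":-0.1,"y":-0.3},{"jaw":-0.1,"x":-0.1,"y":-0.3},{"jaw":-0.1},{"jaw":-0.1}]'
python3 - <<'E'
from h import *
m=arm.camera_model("wrist");s=st();a=arm.read_camera("wrist")
H=np.array([.6657,-.0706]);ex=np.array([.977,-.2133]);ey=np.array([.2133,.977])
for t in (-.06,0,.06):print(proj("wrist",[*(H-.235*ex+t*ey),.11],m))
print(m)
cv2.imwrite("pics/w1.png",a)
E
```

```text
t0.10 [6.246e-01 1.000e-04 2.134e-01] [-5.000e-04  7.071e-01  7.071e-01 -3.000e-04] F [0.4 0.  0.1] w0.0915 g0.0
[ 73.89053171 258.5147529 ]
[ 75.46077321 209.45880128]
[ 77.22700828 154.27980962]
{'vfov': 69.27935908247774, 'cx': 252.9065570757279, 'cy': 192.01599516296085, 'world_from_camera': array([[ 9.99998387e-01, -3.01873352e-04,  1.77048373e-03,
         6.24316720e-01],
       [-2.32347786e-04,  9.55746378e-01,  2.94191787e-01,
         8.35974272e-02],
       [-1.78094207e-03, -2.94191724e-01,  9.55744766e-01,
         3.85191439e-01],
       [ 0.00000000e+00,  0.00000000e+00,  0.00000000e+00,
         1.00000000e+00]])}schema error: expected keys jaw, x, y, z, rx, ry, rz
```

View pics/w1.png

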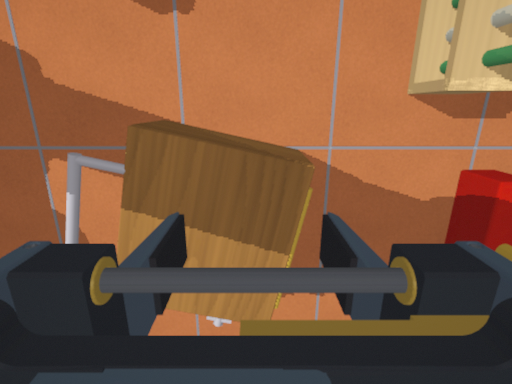

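The wrist view shows the bar at columns 70–75, from row 155 down, which agrees with my estimate. The move was refused because every row needs all the keys.

```bash
python3 -m creep '[{"jaw":-0.1,"x":0,"y":0,"z":0,"rx":0,"ry":0,"rz":0.77},{"jaw":-0.1,"x":0,"y":0,"z":0,"rx":0,"ry":0,"rz":0.77},{"jaw":-0.1,"x":-0.1,"y":-0.3,"z":0,"rx":0,"ry":0,"rz":0},{"jaw":-0.1,"x":-0.1,"y":-0.3,"z":0,"rx":0,"ry":0,"rz":0},{"jaw":-0.1,"x":-0.1,"y":-0.3,"z":0,"rx":0,"ry":0,"rz":0},{"jaw":-0.1,"x":-0.1,"y":-0.3,"z":0,"rx":0,"ry":0,"rz":0},{"jaw":-0.1,"x":-0.1,"y":-0.3,"z":0,"rx":0,"ry":0,"rz":0},{"jaw":-0.1,"x":0,"y":0,"z":0,"rx":0,"ry":0,"rz":0},{"jaw":-0.1,"x":0,"y":0,"z":0,"rx":0,"ry":0,"rz":0}]'
python3 - <<'E'
from h import *
m=arm.camera_model("wrist");s=st();a=arm.read_camera("wrist")
H=np.array([.6657,-.0706]);ex=np.array([.977,-.2133]);ey=np.array([.2133,.977])
for t in (-.06,0,.06):
  p=proj("wrist",[*(H-.235*ex+t*ey),.11],m);print(p);cv2.circle(a,tuple(int(v) for v in p),3,(255,0,255),1)
cv2.imwrite("pics/w2.png",a)
E
```

```text
clock: 1.05
ee_pos: [0.4361, -0.0203, 0.2142]
orientation: [0.0, 0.779, 0.627, 0.0]
wrist_force: [0.4, 0.4, -0.2]
gripper_width: 0.0412
gripper_force: 0.0
t1.05 [ 0.4361 -0.0203  0.2142] [2.00e-04 7.79e-01 6.27e-01 2.00e-04] F [ 0.4  0.4 -0.2] w0.0412 g0.0
[253.56438063 242.88138658]
[253.55908197 190.73775819]
[253.55309189 131.78999754]
```

View pics/w2.png

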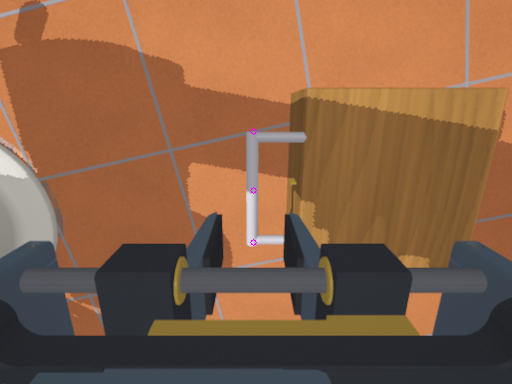

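Magenta marks at (254,132), (254,191) and (254,243) sit exactly on the bar, so I'll go down and pinch it.

```bash
python3 -m creep '[{"jaw":-0.1,"x":0,"y":0,"z":0.34,"rx":0,"ry":0,"rz":0},{"jaw":-0.1,"x":0,"y":0,"z":0.34,"rx":0,"ry":0,"rz":0},{"jaw":-0.1,"x":0,"y":0,"z":0.34,"rx":0,"ry":0,"rz":0},{"jaw":-0.1,"x":0,"y":0,"z":0,"rx":0,"ry":0,"rz":0},{"jaw":-0.7,"x":0,"y":0,"z":0,"rx":0,"ry":0,"rz":0},{"jaw":-0.85,"x":0,"y":0,"z":0,"rx":0,"ry":0,"rz":0},{"jaw":-1,"x":0,"y":0,"z":0,"rx":0,"ry":0,"rz":0},{"jaw":-1,"x":0,"y":0,"z":0,"rx":0,"ry":0,"rz":0},{"jaw":-1,"x":0,"y":0,"z":0,"rx":0,"ry":0,"rz":0},{"jaw":-1,"x":0,"y":0,"z":0,"rx":0,"ry":0,"rz":0}]'
python3 - <<'E'
import numpy as np
q=np.r_[np.arange(0,1.41,.1),1.44,1.47,1.5,1.55,1.6,1.65,1.7,1.75]
X=235*np.cos(q)-5*np.sin(q);Z=235*np.sin(q)+5*np.cos(q)
for a,b,c in zip(q[1:],-np.diff(X)/120,np.diff(Z)/120):print("%.2f y%.3f z%.3f"%(a,b,-c))
E
```

```text
clock: 2.1
ee_pos: [0.4351, -0.0199, 0.0925]
orientation: [-0.001, 0.779, 0.627, -0.0]
wrist_force: [-9.3, 2.4, 14.0]
gripper_width: 0.0113
gripper_force: 30.0
0.10 y0.014 z-0.195
0.20 y0.033 z-0.193
0.30 y0.052 z-0.189
0.40 y0.071 z-0.182
0.50 y0.089 z-0.174
0.60 y0.106 z-0.165
0.70 y0.122 z-0.153
0.80 y0.136 z-0.140
0.90 y0.150 z-0.126
1.00 y0.162 z-0.110
1.10 y0.172 z-0.094
1.20 y0.180 z-0.076
1.30 y0.187 z-0.058
1.40 y0.192 z-0.039
1.44 y0.078 z-0.010
1.47 y0.058 z-0.006
1.50 y0.059 z-0.004
1.55 y0.098 z-0.002
1.60 y0.098 z0.002
1.65 y0.098 z0.007
1.70 y0.097 z0.012
1.75 y0.096 z0.017
```

```bash
python3 -m creep '[{"jaw":-1,"x":0,"y":0.007,"z":-0.098,"rx":0,"ry":0,"rz":0},{"jaw":-1,"x":0,"y":0.007,"z":-0.098,"rx":0,"ry":0,"rz":0},{"jaw":-1,"x":0,"y":0.033,"z":-0.193,"rx":0,"ry":0,"rz":0},{"jaw":-1,"x":0,"y":0.052,"z":-0.189,"rx":0,"ry":0,"rz":0},{"jaw":-1,"x":0,"y":0,"z":0,"rx":0,"ry":0,"rz":0},{"jaw":-1,"x":0,"y":0,"z":0,"rx":0,"ry":0,"rz":0}]'
```

```text
clock: 2.7
ee_pos: [0.4463, -0.0224, 0.1619]
orientation: [-0.001, 0.779, 0.627, -0.001]
wrist_force: [-9.6, 2.6, 5.9]
gripper_width: 0.0109
gripper_force: 30.0
```

```bash
python3 -m creep '[{"jaw":-1,"x":0,"y":0.061,"z":-0.186,"rx":0,"ry":0,"rz":0},{"jaw":-1,"x":0,"y":0.089,"z":-0.174,"rx":0,"ry":0,"rz":0},{"jaw":-1,"x":0,"y":0.106,"z":-0.165,"rx":0,"ry":0,"rz":0},{"jaw":-1,"x":0,"y":0.122,"z":-0.153,"rx":0,"ry":0,"rz":0},{"jaw":-1,"x":0,"y":0.136,"z":-0.140,"rx":0,"ry":0,"rz":0},{"jaw":-1,"x":0,"y":0,"z":0,"rx":0,"ry":0,"rz":0},{"jaw":-1,"x":0,"y":0,"z":0,"rx":0,"ry":0,"rz":0}]'
```

```text
clock: 3.4
ee_pos: [0.5057, -0.0354, 0.261]
orientation: [-0.001, 0.779, 0.627, -0.001]
wrist_force: [-25.7, 3.4, 29.2]
gripper_width: 0.0111
gripper_force: 30.0
```

```bash
python3 -m creep '[{"jaw":-1,"x":0,"y":-0.02,"z":-0.022,"rx":0,"ry":0,"rz":0},{"jaw":-1,"x":0,"y":0,"z":0,"rx":0,"ry":0,"rz":0},{"jaw":-1,"x":0,"y":0,"z":0,"rx":0,"ry":0,"rz":0}]'
```

```text
clock: 3.7
ee_pos: [0.507, -0.0358, 0.2628]
orientation: [0.001, 0.779, 0.627, 0.001]
wrist_force: [7.7, -3.2, -7.0]
gripper_width: 0.0112
gripper_force: 30.0
```

Run:
```python
import numpy as np
q=np.r_[.812,np.arange(.9,1.45,.1)]
X=235.3*np.cos(q);Z=235.3*np.sin(q)
for a,b,c in zip(q[1:],-np.diff(X)/120,np.diff(Z)/120):print("%.2f y%.3f z%.3f"%(a,b,-c))
```

```text
0.90 y0.130 z-0.113
1.00 y0.159 z-0.114
1.10 y0.170 z-0.098
1.20 y0.179 z-0.080
1.30 y0.186 z-0.062
1.40 y0.191 z-0.043
```

```bash
python3 -m creep '[{"jaw":-1,"x":0,"y":0.136,"z":-0.107,"rx":0,"ry":0,"rz":0},{"jaw":-1,"x":0,"y":0.159,"z":-0.114,"rx":0,"ry":0,"rz":0},{"jaw":-1,"x":0,"y":0.170,"z":-0.098,"rx":0,"ry":0,"rz":0},{"jaw":-1,"x":0,"y":0,"z":0,"rx":0,"ry":0,"rz":0},{"jaw":-1,"x":0,"y":0,"z":0,"rx":0,"ry":0,"rz":0}]'
```

```text
clock: 4.2
ee_pos: [0.5608, -0.0476, 0.3023]
orientation: [0.001, 0.779, 0.627, 0.001]
wrist_force: [-5.8, -1.7, 13.9]
gripper_width: 0.0111
gripper_force: 30.0
```

```bash
python3 -m creep '[{"jaw":-1,"x":0,"y":0.174,"z":-0.090,"rx":0,"ry":0,"rz":0},{"jaw":-1,"x":0,"y":0.186,"z":-0.064,"rx":0,"ry":0,"rz":0},{"jaw":-1,"x":0,"y":0.095,"z":-0.023,"rx":0,"ry":0,"rz":0},{"jaw":-1,"x":0,"y":0.095,"z":-0.020,"rx":0,"ry":0,"rz":0},{"jaw":-1,"x":0,"y":0,"z":0,"rx":0,"ry":0,"rz":0},{"jaw":-1,"x":0,"y":0,"z":0,"rx":0,"ry":0,"rz":0}]'
```

```text
clock: 4.8
ee_pos: [0.6253, -0.0619, 0.3252]
orientation: [0.001, 0.779, 0.627, 0.001]
wrist_force: [-0.4, -3.8, 6.9]
gripper_width: 0.0113
gripper_force: 30.0
```

```bash
cat > g.py <<'E'
# guard: print case-frame forces; exit 1 if |F_ex| exceeds argv[1]
import sys,numpy as np
from rig import arm
s=arm.get_state();f=s["wrist_force"];e=s["ee_pos"]
fx=f[0]*.977-f[1]*.2133;fy=f[0]*.2133+f[1]*.977
d=(e[0]-.4351)*.977-(e[1]+.0199)*.2133
print("t%.1f d%.4f z%.4f Fx%.1f Fy%.1f Fz%.1f th%.3f"%(s["clock"],d,e[2],fx,fy,f[2],np.arctan2(e[2]-.092,.2355-d)))
sys.exit(abs(fx)>float(sys.argv[1]))
E
python3 -m creep '[{"jaw":-1,"x":0.003,"y":0.04,"z":-0.010,"rx":0,"ry":0,"rz":0},{"jaw":-1,"x":0,"y":0.04,"z":-0.007,"rx":0,"ry":0,"rz":0},{"jaw":-1,"x":0,"y":0.04,"z":-0.005,"rx":0,"ry":0,"rz":0},{"jaw":-1,"x":0,"y":0.02,"z":-0.002,"rx":0,"ry":0,"rz":0},{"jaw":-1,"x":0,"y":0,"z":0,"rx":0,"ry":0,"rz":0}]' >/dev/null; python3 g.py 5 
&& python3 -m creep '[{"jaw":-1,"x":0,"y":0.005,"z":0,"rx":0,"ry":0,"rz":0},{"jaw":-1,"x":0,"y":0.005,"z":0,"rx":0,"ry":0,"rz":0},{"jaw":-1,"x":0,"y":0,"z":0,"rx":0,"ry":0,"rz":0}]' >/dev/null; python3 g.py 5
```

```text
t5.3 d0.2109 z0.3275 Fx-0.5 Fy-5.9 Fz4.6 th1.467False
bash: syntax error near unexpected token `&&'
bash: `&& python3 -m creep '[{"jaw":-1,"x":0,"y":0.005,"z":0,"rx":0,"ry":0,"rz":0},{"jaw":-1,"x":0,"y":0.005,"z":0,"rx":0,"ry":0,"rz":0},{"jaw":-1,"x":0,"y":0,"z":0,"rx":0,"ry":0,"rz":0}]' >/dev/null; python3 g.py 5'
```

```bash
sed -i 's/sys.exit(abs(fx)/sys.exit(int(abs(fx)/; s/argv\[1\]))$/argv[1])))/' g.py; tail -1 g.py
python3 - <<'E'
from h import *
a=arm.read_camera("side");cv2.imwrite("pics/s2.png",cv2.resize(a[100:290,190:360],None,fx=4,fy=4,interpolation=cv2.INTER_CUBIC)[:600])
H=np.array([.6657,-.0706]);ex=np.array([.977,-.2133]);ey=np.array([.2133,.977])
for n,x,y,z in (("foot",-.12,-.1,.065),("hinge",0,-.1,.105),("frontbot",-.185,-.1,0)):
  print(n,(proj("side",[*(H+x*ex+y*ey),z])-[190,100])*4)
E
```

```text
sys.exit(int(abs(fx)>float(sys.argv[1])))
foot [271.58459155 589.48998432]
hinge [463.18268689 565.23629858]
frontbot [176.50290119 645.00779388]
```

View pics/s2.png

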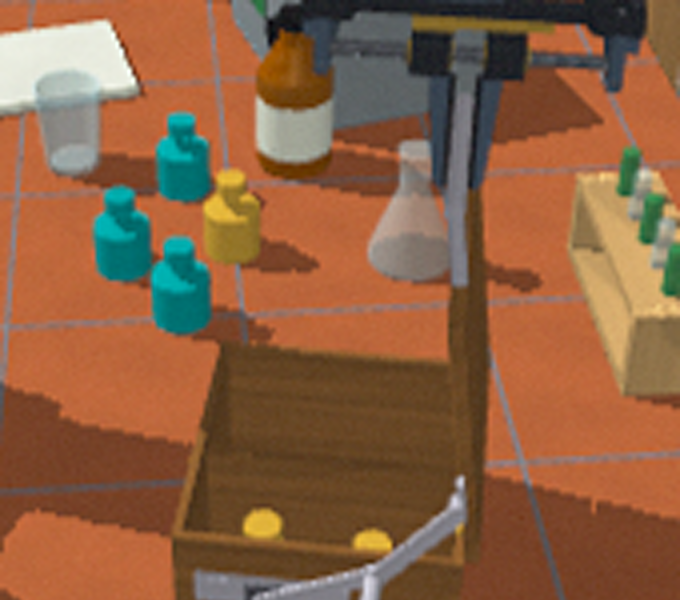

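Picture: the lid is near upright. The stay's foot is at about (258,598), the knee at (370,572) and the upper pivot at (460,490), so the knee still sags below the line. I'll work out how far it is from taut.

Run:
```python
from h import *
H=np.array([.6657,-.0706]);ex=np.array([.977,-.2133]);ey=np.array([.2133,.977])
for off in (.008,.015):
  P=[]
  for u in ((258,598),(370,572),(460,490)):
    o,d=ray("side",(190+u[0]/4,100+u[1]/4));n=np.array([*ey,0]);p0=np.array([*(H-(.1+off)*ey),.105])
    p=o+d*((p0-o)@n)/(d@n);P.append(np.array([(p[:2]-H)@ex,p[2]]))
  P=np.array(P);print(off,P.round(4),np.linalg.norm(P[1]-P[0]),np.linalg.norm(P[2]-P[1]),np.linalg.norm(P[2]-P[0]))
```

```text
0.008 [[-0.1277  0.0645]
 [-0.057   0.0992]
 [-0.0069  0.1768]] 0.0787571442397167 0.09240279033419391 0.16494101108029816
0.015 [[-0.1267  0.0724]
 [-0.0567  0.1067]
 [-0.0071  0.1836]] 0.07794625456706028 0.09145140402975187 0.16324276562239506
```

```bash
python3 -m creep '[{"jaw":-1,"x":-0.005,"y":0.02,"z":-0.001,"rx":0,"ry":0,"rz":0},{"jaw":-1,"x":0,"y":0.02,"z":-0.001,"rx":0,"ry":0,"rz":0},{"jaw":-1,"x":0,"y":0.02,"z":-0.001,"rx":0,"ry":0,"rz":0},{"jaw":-1,"x":0,"y":0,"z":0,"rx":0,"ry":0,"rz":0}]' >/dev/null; python3 g.py 4 && python3 -m creep '[{"jaw":-1,"x":0,"y":0.015,"z":0,"rx":0,"ry":0,"rz":0},{"jaw":-1,"x":0,"y":0.015,"z":0,"rx":0,"ry":0,"rz":0},{"jaw":-1,"x":0,"y":0,"z":0,"rx":0,"ry":0,"rz":0}]' >/dev/null; python3 g.py 4 && python3 -m creep '[{"jaw":-1,"x":0,"y":0.01,"z":0,"rx":0,"ry":0,"rz":0},{"jaw":-1,"x":0,"y":0.005,"z":0,"rx":0,"ry":0,"rz":0},{"jaw":-1,"x":0,"y":0,"z":0,"rx":0,"ry":0,"rz":0}]' >/dev/null; python3 g.py 4
```

```text
t5.8 d0.2182 z0.3280 Fx-1.8 Fy-1.4 Fz6.6 th1.498
t6.0 d0.2218 z0.3280 Fx-2.0 Fy-3.0 Fz5.7 th1.513
t6.3 d0.2235 z0.3281 Fx-3.9 Fy-2.1 Fz8.1 th1.520
```

```bash
python3 -m creep '[{"jaw":-1,"x":0,"y":0.004,"z":-0.004,"rx":0,"ry":0,"rz":0},{"jaw":-1,"x":0,"y":0,"z":0,"rx":0,"ry":0,"rz":0}]' >/dev/null; python3 g.py 6 && python3 -m creep '[{"jaw":-1,"x":0,"y":0.005,"z":0,"rx":0,"ry":0,"rz":0},{"jaw":-1,"x":0,"y":0.003,"z":0,"rx":0,"ry":0,"rz":0},{"jaw":-1,"x":0,"y":0,"z":0,"rx":0,"ry":0,"rz":0}]' >/dev/null; python3 g.py 6 && python3 -m creep '[{"jaw":-1,"x":0,"y":0.005,"z":0,"rx":0,"ry":0,"rz":0},{"jaw":-1,"x":0,"y":0.003,"z":0,"rx":0,"ry":0,"rz":0},{"jaw":-1,"x":0,"y":0,"z":0,"rx":0,"ry":0,"rz":0}]' >/dev/null; python3 g.py 6 && python3 -m creep '[{"jaw":-1,"x":0,"y":0.005,"z":0,"rx":0,"ry":0,"rz":0},{"jaw":-1,"x":0,"y":0.003,"z":0,"rx":0,"ry":0,"rz":0},{"jaw":-1,"x":0,"y":0,"z":0,"rx":0,"ry":0,"rz":0}]' >/dev/null; python3 g.py 6
```

```text
t6.5 d0.2239 z0.3281 Fx-3.1 Fy-4.3 Fz7.1 th1.522
t6.8 d0.2250 z0.3281 Fx-3.7 Fy-2.9 Fz7.3 th1.526
t7.2 d0.2259 z0.3281 Fx-3.5 Fy-1.9 Fz7.2 th1.530
t7.5 d0.2269 z0.3282 Fx-2.8 Fy-3.3 Fz7.8 th1.535
```

```bash
python3 -m creep '[{"jaw":-1,"x":-0.002,"y":0.004,"z":-0.004,"rx":0,"ry":0,"rz":0},{"jaw":-1,"x":0,"y":0.003,"z":0,"rx":0,"ry":0,"rz":0}]' >/dev/null; python3 g.py 5.5 && python3 -m creep '[{"jaw":-1,"x":0,"y":0.004,"z":0,"rx":0,"ry":0,"rz":0},{"jaw":-1,"x":0,"y":0.003,"z":0,"rx":0,"ry":0,"rz":0}]' >/dev/null; python3 g.py 5.5 && python3 -m creep '[{"jaw":-1,"x":0,"y":0.004,"z":0,"rx":0,"ry":0,"rz":0},{"jaw":-1,"x":0,"y":0.003,"z":0,"rx":0,"ry":0,"rz":0}]' >/dev/null; python3 g.py 5.5 && python3 -m creep '[{"jaw":-1,"x":0,"y":0.004,"z":0,"rx":0,"ry":0,"rz":0},{"jaw":-1,"x":0,"y":0.003,"z":0,"rx":0,"ry":0,"rz":0}]' >/dev/null; python3 g.py 5.5 && python3 -m creep '[{"jaw":-1,"x":0,"y":0.004,"z":0,"rx":0,"ry":0,"rz":0},{"jaw":-1,"x":0,"y":0.003,"z":0,"rx":0,"ry":0,"rz":0}]' >/dev/null; python3 g.py 5.5 && python3 -m creep '[{"jaw":-1,"x":0,"y":0.004,"z":0,"rx":0,"ry":0,"rz":0},{"jaw":-1,"x":0,"y":0.003,"z":0,"rx":0,"ry":0,"rz":0}]' >/dev/null; python3 g.py 5.5 && python3 -m creep '[{"jaw":-1,"x":0,"y":0.004,"z":0,"rx":0,"ry":0,"rz":0},{"jaw":-1,"x":0,"y":0.003,"z":0,"rx":0,"ry":0,"rz":0}]' >/dev/null; python3 g.py 5.5 && python3 -m creep '[{"jaw":-1,"x":0,"y":0.004,"z":0,"rx":0,"ry":0,"rz":0},{"jaw":-1,"x":0,"y":0.003,"z":0,"rx":0,"ry":0,"rz":0}]' >/dev/null; python3 g.py 5.5 && python3 -m creep '[{"jaw":-1,"x":0,"y":0.004,"z":0,"rx":0,"ry":0,"rz":0},{"jaw":-1,"x":0,"y":0.003,"z":0,"rx":0,"ry":0,"rz":0}]' >/dev/null; python3 g.py 5.5
```

```text
t7.7 d0.2277 z0.3282 Fx-3.3 Fy-1.5 Fz6.2 th1.538
t7.8 d0.2287 z0.3282 Fx-2.9 Fy-0.5 Fz6.3 th1.542
t8.1 d0.2296 z0.3282 Fx-1.9 Fy-0.6 Fz5.1 th1.546
t8.2 d0.2302 z0.3282 Fx-3.6 Fy-1.8 Fz7.8 th1.548
t8.4 d0.2309 z0.3282 Fx-5.0 Fy-2.1 Fz7.7 th1.551
t8.7 d0.2317 z0.3281 Fx-5.5 Fy-1.5 Fz6.7 th1.555
t8.7 d0.2317 z0.3281 Fx-5.5 Fy-1.5 Fz6.7 th1.555
t8.7 d0.2317 z0.3281 Fx-5.5 Fy-1.5 Fz6.7 th1.555
t8.7 d0.2317 z0.3281 Fx-5.5 Fy-1.5 Fz6.7 th1.555
```

```bash
python3 -m creep '[{"jaw":-1,"x":0,"y":0.004,"z":0,"rx":0,"ry":0,"rz":0},{"jaw":-1,"x":0,"y":0,"z":0,"rx":0,"ry":0,"rz":0}]' >/dev/null; python3 g.py 7 && python3 -m creep '[{"jaw":-1,"x":0,"y":0.004,"z":0,"rx":0,"ry":0,"rz":0},{"jaw":-1,"x":0,"y":0,"z":0,"rx":0,"ry":0,"rz":0}]' >/dev/null; python3 g.py 7 && python3 -m creep '[{"jaw":-1,"x":0,"y":0.004,"z":0,"rx":0,"ry":0,"rz":0},{"jaw":-1,"x":0,"y":0,"z":0,"rx":0,"ry":0,"rz":0}]' >/dev/null; python3 g.py 7 && python3 -m creep '[{"jaw":-1,"x":0,"y":0.004,"z":0,"rx":0,"ry":0,"rz":0},{"jaw":-1,"x":0,"y":0,"z":0,"rx":0,"ry":0,"rz":0}]' >/dev/null; python3 g.py 7 && python3 -m creep '[{"jaw":-1,"x":0,"y":0.004,"z":0,"rx":0,"ry":0,"rz":0},{"jaw":-1,"x":0,"y":0,"z":0,"rx":0,"ry":0,"rz":0}]' >/dev/null; python3 g.py 7
```

```text
t8.8 d0.2321 z0.3282 Fx-6.2 Fy-0.6 Fz7.2 th1.556
t9.1 d0.2325 z0.3281 Fx-7.1 Fy-2.3 Fz7.6 th1.558
t9.1 d0.2325 z0.3281 Fx-7.1 Fy-2.3 Fz7.6 th1.558
t9.1 d0.2325 z0.3281 Fx-7.1 Fy-2.3 Fz7.6 th1.558
t9.1 d0.2325 z0.3281 Fx-7.1 Fy-2.3 Fz7.6 th1.558
```

```bash
python3 -m creep '[{"jaw":-1,"x":0,"y":0.004,"z":0,"rx":0,"ry":0,"rz":0},{"jaw":-1,"x":0,"y":0,"z":0,"rx":0,"ry":0,"rz":0}]' >/dev/null; python3 g.py 8 && python3 -m creep '[{"jaw":-1,"x":0,"y":0.004,"z":0,"rx":0,"ry":0,"rz":0},{"jaw":-1,"x":0,"y":0,"z":0,"rx":0,"ry":0,"rz":0}]' >/dev/null; python3 g.py 8;  python3 - <<'E'
from h import *
a=arm.read_camera("side")
cv2.imwrite("pics/s3.png",cv2.resize(a[200:290,220:340],None,fx=6,fy=6,interpolation=cv2.INTER_CUBIC))
E
```

```text
t9.2 d0.2328 z0.3281 Fx-7.5 Fy-1.8 Fz8.0 th1.560
t9.4 d0.2333 z0.3281 Fx-7.3 Fy-2.0 Fz7.4 th1.561
```

View pics/s3.png

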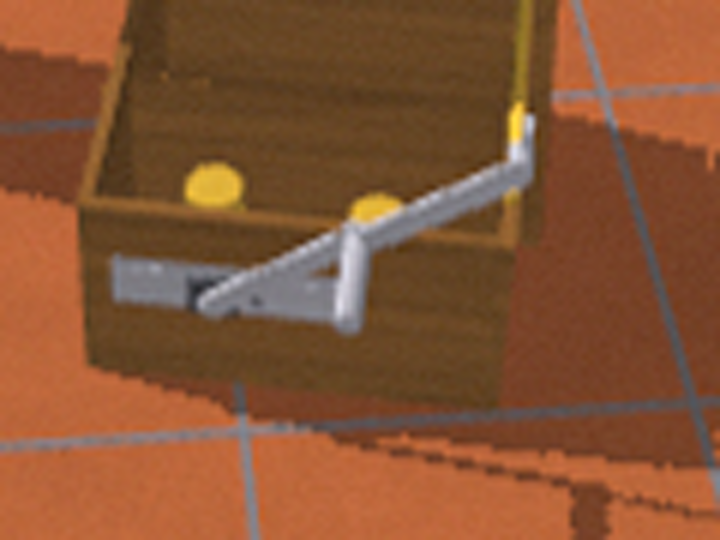

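The foot at (207,300), knee at (352,240) and pivot at (520,170) are in line, so the stay is taut. The knob's end is at (348,325). I'll ease back 10 mm and see which way the knob moves.

```bash
cat > knob.py <<'E'
from h import *
a=arm.read_camera("side");b=cv2.cvtColor(a,cv2.COLOR_BGR2HSV)[200:290,220:340]
m=cv2.inRange(b,(0,0,110),(180,45,255))
for r in range(20,80,2):
  c=np.flatnonzero(m[r]);print(200+r,(c+220).tolist() if len(c)<14 else (c[0]+220,c[-1]+220,len(c)))
E
python3 -m creep '[{"jaw":-1,"x":0,"y":-0.01,"z":0,"rx":0,"ry":0,"rz":0},{"jaw":-1,"x":0,"y":-0.02,"z":0,"rx":0,"ry":0,"rz":0},{"jaw":-1,"x":0,"y":-0.02,"z":0,"rx":0,"ry":0,"rz":0},{"jaw":-1,"x":0,"y":-0.02,"z":0,"rx":0,"ry":0,"rz":0},{"jaw":-1,"x":0,"y":-0.02,"z":0,"rx":0,"ry":0,"rz":0},{"jaw":-1,"x":0,"y":0,"z":0,"rx":0,"ry":0,"rz":0}]' >/dev/null; python3 g.py 8; python3 knob.py
```

```text
t10.1 d0.2230 z0.3279 Fx-0.8 Fy-1.5 Fz4.5 th1.518
220 [306, 307, 321]
222 [306, 307]
224 [304, 305, 306, 307]
226 [303, 304, 305, 306, 307]
228 [298, 299, 300, 301, 302, 303, 304, 305, 306, 307]
230 (np.int64(291), np.int64(306), 16)
232 (np.int64(285), np.int64(301), 17)
234 (np.int64(274), np.int64(294), 19)
236 (np.int64(273), np.int64(288), 15)
238 [270, 271, 272, 273, 274, 275, 276, 277, 278, 279, 280, 281]
240 [267, 268, 269, 270, 271, 272, 273, 274, 275, 276, 277]
242 (np.int64(263), np.int64(277), 15)
244 (np.int64(239), np.int64(277), 31)
246 (np.int64(239), np.int64(277), 33)
248 (np.int64(239), np.int64(276), 34)
250 (np.int64(244), np.int64(276), 27)
252 (np.int64(254), np.int64(276), 16)
254 []
256 []
258 []
260 []
262 []
264 []
266 []
268 []
270 [260]
272 [245, 246, 247, 248, 249, 250, 251, 254, 259, 260, 261]
274 [220, 223, 226, 227, 260]
276 [261]
278 [261, 339]
```

```bash
python3 -m creep '[{"jaw":-1,"x":0,"y":-0.03,"z":0,"rx":0,"ry":0,"rz":0},{"jaw":-1,"x":0,"y":-0.04,"z":0.002,"rx":0,"ry":0,"rz":0},{"jaw":-1,"x":0,"y":-0.04,"z":0.003,"rx":0,"ry":0,"rz":0},{"jaw":-1,"x":0,"y":-0.04,"z":0.005,"rx":0,"ry":0,"rz":0},{"jaw":-1,"x":0,"y":-0.04,"z":0.006,"rx":0,"ry":0,"rz":0},{"jaw":-1,"x":0,"y":-0.03,"z":0.006,"rx":0,"ry":0,"rz":0},{"jaw":-1,"x":0,"y":-0.02,"z":0.004,"rx":0,"ry":0,"rz":0},{"jaw":-1,"x":0,"y":0,"z":0,"rx":0,"ry":0,"rz":0}]' >/dev/null; python3 g.py 8
```

```text
t10.9 d0.1938 z0.3248 Fx-2.5 Fy1.6 Fz6.1 th1.394
```

```bash
sed -i 's/abs(fx)>/abs(fx+1)>/' g.py; python3 -m creep '[{"jaw":-1,"x":0,"y":-0.015,"z":0.003,"rx":0,"ry":0,"rz":0},{"jaw":-1,"x":0,"y":-0.015,"z":0.003,"rx":0,"ry":0,"rz":0},{"jaw":-1,"x":0,"y":0,"z":0,"rx":0,"ry":0,"rz":0}]' >/dev/null; python3 g.py 4 && python3 -m creep '[{"jaw":-1,"x":0,"y":-0.01,"z":0.002,"rx":0,"ry":0,"rz":0},{"jaw":-1,"x":0,"y":-0.01,"z":0.002,"rx":0,"ry":0,"rz":0},{"jaw":-1,"x":0,"y":0,"z":0,"rx":0,"ry":0,"rz":0}]' >/dev/null; python3 g.py 4 && python3 -m creep '[{"jaw":-1,"x":0,"y":-0.008,"z":0.001,"rx":0,"ry":0,"rz":0},{"jaw":-1,"x":0,"y":0,"z":0,"rx":0,"ry":0,"rz":0}]' >/dev/null; python3 g.py 4 && python3 -m creep '[{"jaw":-1,"x":0,"y":-0.008,"z":0.002,"rx":0,"ry":0,"rz":0},{"jaw":-1,"x":0,"y":0,"z":0,"rx":0,"ry":0,"rz":0}]' >/dev/null; python3 g.py 4 && python3 -m creep '[{"jaw":-1,"x":0,"y":-0.008,"z":0.001,"rx":0,"ry":0,"rz":0},{"jaw":-1,"x":0,"y":0,"z":0,"rx":0,"ry":0,"rz":0}]' >/dev/null; python3 g.py 4 && python3 -m creep '[{"jaw":-1,"x":0,"y":-0.008,"z":0.002,"rx":0,"ry":0,"rz":0},{"jaw":-1,"x":0,"y":0,"z":0,"rx":0,"ry":0,"rz":0}]' >/dev/null; python3 g.py 4 && python3 -m creep '[{"jaw":-1,"x":0,"y":-0.008,"z":0.001,"rx":0,"ry":0,"rz":0},{"jaw":-1,"x":0,"y":0,"z":0,"rx":0,"ry":0,"rz":0}]' >/dev/null; python3 g.py 4 && python3 -m creep '[{"jaw":-1,"x":0,"y":-0.008,"z":0.002,"rx":0,"ry":0,"rz":0},{"jaw":-1,"x":0,"y":0,"z":0,"rx":0,"ry":0,"rz":0}]' >/dev/null; python3 g.py 4
```

```text
t11.2 d0.1907 z0.3242 Fx0.9 Fy1.3 Fz6.8 th1.380
t11.6 d0.1884 z0.3236 Fx1.4 Fy0.5 Fz5.6 th1.370
t11.8 d0.1874 z0.3234 Fx1.7 Fy1.6 Fz5.3 th1.366
t11.9 d0.1865 z0.3232 Fx1.1 Fy2.7 Fz5.7 th1.362
t12.2 d0.1854 z0.3230 Fx1.6 Fy2.7 Fz5.2 th1.357
t12.3 d0.1845 z0.3228 Fx1.9 Fy2.7 Fz4.5 th1.353
t12.6 d0.1834 z0.3225 Fx1.9 Fy2.8 Fz3.1 th1.349
t12.8 d0.1824 z0.3223 Fx2.1 Fy4.1 Fz2.2 th1.344
```

```bash
python3 -m creep '[{"jaw":-1,"x":0.003,"y":-0.008,"z":0.002,"rx":0,"ry":0,"rz":0},{"jaw":-1,"x":0,"y":0,"z":0,"rx":0,"ry":0,"rz":0}]' >/dev/null; python3 g.py 5 && python3 -m creep '[{"jaw":-1,"x":0,"y":-0.008,"z":0.002,"rx":0,"ry":0,"rz":0},{"jaw":-1,"x":0,"y":0,"z":0,"rx":0,"ry":0,"rz":0}]' >/dev/null; python3 g.py 5 && python3 -m creep '[{"jaw":-1,"x":0,"y":-0.008,"z":0.002,"rx":0,"ry":0,"rz":0},{"jaw":-1,"x":0,"y":0,"z":0,"rx":0,"ry":0,"rz":0}]' >/dev/null; python3 g.py 5 && python3 -m creep '[{"jaw":-1,"x":0,"y":-0.008,"z":0.002,"rx":0,"ry":0,"rz":0},{"jaw":-1,"x":0,"y":0,"z":0,"rx":0,"ry":0,"rz":0}]' >/dev/null; python3 g.py 5 && python3 -m creep '[{"jaw":-1,"x":0,"y":-0.008,"z":0.002,"rx":0,"ry":0,"rz":0},{"jaw":-1,"x":0,"y":0,"z":0,"rx":0,"ry":0,"rz":0}]' >/dev/null; python3 g.py 5 && python3 -m creep '[{"jaw":-1,"x":0,"y":-0.008,"z":0.002,"rx":0,"ry":0,"rz":0},{"jaw":-1,"x":0,"y":0,"z":0,"rx":0,"ry":0,"rz":0}]' >/dev/null; python3 g.py 5 && python3 -m creep '[{"jaw":-1,"x":0,"y":-0.008,"z":0.002,"rx":0,"ry":0,"rz":0},{"jaw":-1,"x":0,"y":0,"z":0,"rx":0,"ry":0,"rz":0}]' >/dev/null; python3 g.py 5 && python3 -m creep '[{"jaw":-1,"x":0,"y":-0.008,"z":0.002,"rx":0,"ry":0,"rz":0},{"jaw":-1,"x":0,"y":0,"z":0,"rx":0,"ry":0,"rz":0}]' >/dev/null; python3 g.py 5
```

```text
t12.9 d0.1815 z0.3221 Fx2.1 Fy0.8 Fz1.6 th1.340
t13.2 d0.1806 z0.3219 Fx2.9 Fy0.3 Fz2.7 th1.336
t13.3 d0.1796 z0.3216 Fx3.3 Fy0.0 Fz2.1 th1.332
t13.6 d0.1787 z0.3214 Fx2.2 Fy-1.7 Fz2.4 th1.328
t13.8 d0.1777 z0.3212 Fx2.1 Fy-2.5 Fz2.0 th1.324
t13.9 d0.1767 z0.3210 Fx1.6 Fy-2.6 Fz3.4 th1.320
t14.2 d0.1757 z0.3207 Fx1.2 Fy-3.4 Fz3.0 th1.315
t14.3 d0.1748 z0.3204 Fx2.2 Fy-4.7 Fz2.1 th1.311
```

```bash
python3 g.py 5 && python3 -m creep '[{"jaw":-1,"x":0,"y":-0.008,"z":0.002,"rx":0,"ry":0,"rz":0},{"jaw":-1,"x":0,"y":0,"z":0,"rx":0,"ry":0,"rz":0}]' >/dev/null; python3 g.py 5 && python3 -m creep '[{"jaw":-1,"x":0,"y":-0.008,"z":0.002,"rx":0,"ry":0,"rz":0},{"jaw":-1,"x":0,"y":0,"z":0,"rx":0,"ry":0,"rz":0}]' >/dev/null; python3 g.py 5 && python3 -m creep '[{"jaw":-1,"x":0,"y":-0.008,"z":0.002,"rx":0,"ry":0,"rz":0},{"jaw":-1,"x":0,"y":0,"z":0,"rx":0,"ry":0,"rz":0}]' >/dev/null; python3 g.py 5 && python3 -m creep '[{"jaw":-1,"x":0,"y":-0.008,"z":0.002,"rx":0,"ry":0,"rz":0},{"jaw":-1,"x":0,"y":0,"z":0,"rx":0,"ry":0,"rz":0}]' >/dev/null; python3 g.py 5; python3 knob.py | head -16
```

```text
t14.3 d0.1748 z0.3204 Fx2.2 Fy-4.7 Fz2.1 th1.311
t14.6 d0.1738 z0.3202 Fx1.7 Fy-4.3 Fz2.5 th1.307
t14.8 d0.1729 z0.3200 Fx2.8 Fy-3.5 Fz3.0 th1.303
t14.9 d0.1719 z0.3197 Fx1.5 Fy-4.5 Fz1.5 th1.299
t15.2 d0.1710 z0.3195 Fx2.2 Fy-3.5 Fz2.2 th1.294
220 [299, 300, 321, 322]
222 [299, 300]
224 [298, 299, 300, 301]
226 [298, 299, 300, 301]
228 (np.int64(285), np.int64(302), 18)
230 (np.int64(266), np.int64(302), 36)
232 (np.int64(265), np.int64(290), 26)
234 [264, 265, 266, 267, 268, 269, 270, 271, 272, 273, 274]
236 [262, 263, 264, 265, 266, 267, 268, 269]
238 [261, 262, 263, 264, 265, 266, 267, 268, 269]
240 [260, 261, 262, 263, 264, 265, 266, 267, 268]
242 [258, 259, 260, 261, 262, 263, 264, 265, 266, 267, 268]
244 (np.int64(239), np.int64(268), 29)
246 (np.int64(239), np.int64(275), 33)
248 (np.int64(239), np.int64(276), 32)
250 (np.int64(244), np.int64(276), 25)
```

```bash
python3 -m creep '[{"jaw":-1,"x":-0.003,"y":-0.008,"z":0.002,"rx":0,"ry":0,"rz":0},{"jaw":-1,"x":0,"y":0,"z":0,"rx":0,"ry":0,"rz":0}]' >/dev/null; python3 g.py 5 && python3 -m creep '[{"jaw":-1,"x":0,"y":-0.008,"z":0.002,"rx":0,"ry":0,"rz":0},{"jaw":-1,"x":0,"y":0,"z":0,"rx":0,"ry":0,"rz":0}]' >/dev/null; python3 g.py 5 && python3 -m creep '[{"jaw":-1,"x":0,"y":-0.008,"z":0.002,"rx":0,"ry":0,"rz":0},{"jaw":-1,"x":0,"y":0,"z":0,"rx":0,"ry":0,"rz":0}]' >/dev/null; python3 g.py 5 && python3 -m creep '[{"jaw":-1,"x":0,"y":-0.008,"z":0.002,"rx":0,"ry":0,"rz":0},{"jaw":-1,"x":0,"y":0,"z":0,"rx":0,"ry":0,"rz":0}]' >/dev/null; python3 g.py 5 && python3 -m creep '[{"jaw":-1,"x":0,"y":-0.008,"z":0.003,"rx":0,"ry":0,"rz":0},{"jaw":-1,"x":0,"y":0,"z":0,"rx":0,"ry":0,"rz":0}]' >/dev/null; python3 g.py 5 && python3 -m creep '[{"jaw":-1,"x":0,"y":-0.008,"z":0.002,"rx":0,"ry":0,"rz":0},{"jaw":-1,"x":0,"y":0,"z":0,"rx":0,"ry":0,"rz":0}]' >/dev/null; python3 g.py 5 && python3 -m creep '[{"jaw":-1,"x":0,"y":-0.008,"z":0.002,"rx":0,"ry":0,"rz":0},{"jaw":-1,"x":0,"y":0,"z":0,"rx":0,"ry":0,"rz":0}]' >/dev/null; python3 g.py 5 && python3 -m creep '[{"jaw":-1,"x":0,"y":-0.008,"z":0.003,"rx":0,"ry":0,"rz":0},{"jaw":-1,"x":0,"y":0,"z":0,"rx":0,"ry":0,"rz":0}]' >/dev/null; python3 g.py 5
```

```text
t15.4 d0.1700 z0.3192 Fx2.3 Fy-0.5 Fz1.3 th1.290
t15.6 d0.1690 z0.3190 Fx2.1 Fy0.8 Fz1.0 th1.286
t15.8 d0.1681 z0.3188 Fx4.1 Fy2.4 Fz0.6 th1.282
t15.8 d0.1681 z0.3188 Fx4.1 Fy2.4 Fz0.6 th1.282
t15.8 d0.1681 z0.3188 Fx4.1 Fy2.4 Fz0.6 th1.282
t15.8 d0.1681 z0.3188 Fx4.1 Fy2.4 Fz0.6 th1.282
t15.8 d0.1681 z0.3188 Fx4.1 Fy2.4 Fz0.6 th1.282
t15.8 d0.1681 z0.3188 Fx4.1 Fy2.4 Fz0.6 th1.282
```

```bash
python3 -m creep '[{"jaw":-1,"x":0,"y":-0.005,"z":0.001,"rx":0,"ry":0,"rz":0},{"jaw":-1,"x":0,"y":0,"z":0,"rx":0,"ry":0,"rz":0}]' >/dev/null; python3 g.py 7 && python3 -m creep '[{"jaw":-1,"x":0,"y":-0.005,"z":0.001,"rx":0,"ry":0,"rz":0},{"jaw":-1,"x":0,"y":0,"z":0,"rx":0,"ry":0,"rz":0}]' >/dev/null; python3 g.py 7 && python3 -m creep '[{"jaw":-1,"x":0,"y":-0.005,"z":0.001,"rx":0,"ry":0,"rz":0},{"jaw":-1,"x":0,"y":0,"z":0,"rx":0,"ry":0,"rz":0}]' >/dev/null; python3 g.py 7 && python3 -m creep '[{"jaw":-1,"x":0,"y":-0.005,"z":0.002,"rx":0,"ry":0,"rz":0},{"jaw":-1,"x":0,"y":0,"z":0,"rx":0,"ry":0,"rz":0}]' >/dev/null; python3 g.py 7; python3 knob.py | head -12
```

```text
t16.0 d0.1677 z0.3186 Fx5.1 Fy2.4 Fz0.2 th1.280
t16.2 d0.1672 z0.3185 Fx5.0 Fy3.3 Fz0.4 th1.278
t16.4 d0.1666 z0.3184 Fx5.3 Fy3.1 Fz-0.9 th1.275
t16.6 d0.1661 z0.3182 Fx5.9 Fy3.5 Fz-1.1 th1.273
220 [298, 299, 321, 322]
222 [298, 299, 300]
224 [298, 299, 300, 301]
226 [297, 298, 299, 300, 301]
228 (np.int64(284), np.int64(302), 19)
230 (np.int64(265), np.int64(302), 37)
232 (np.int64(265), np.int64(289), 25)
234 [263, 264, 265, 266, 267, 268, 269, 270, 271, 272, 273]
236 [262, 263, 264, 265, 266, 267, 268]
238 [261, 262, 263, 264, 265, 266, 267, 268]
240 [259, 260, 261, 262, 263, 264, 265, 266, 267, 268]
242 [258, 259, 260, 261, 262, 263, 264, 265, 266, 267]
```

```bash
python3 -m creep '[{"jaw":-1,"x":0,"y":-0.005,"z":0.001,"rx":0,"ry":0,"rz":0},{"jaw":-1,"x":0,"y":0,"z":0,"rx":0,"ry":0,"rz":0}]' >/dev/null; python3 g.py 8 && python3 -m creep '[{"jaw":-1,"x":0,"y":-0.005,"z":0.001,"rx":0,"ry":0,"rz":0},{"jaw":-1,"x":0,"y":0,"z":0,"rx":0,"ry":0,"rz":0}]' >/dev/null; python3 g.py 8 && python3 -m creep '[{"jaw":-1,"x":0,"y":-0.005,"z":0.002,"rx":0,"ry":0,"rz":0},{"jaw":-1,"x":0,"y":0,"z":0,"rx":0,"ry":0,"rz":0}]' >/dev/null; python3 g.py 8
```

```text
t16.9 d0.1656 z0.3181 Fx7.0 Fy2.7 Fz-0.2 th1.271
t17.1 d0.1651 z0.3180 Fx7.2 Fy2.9 Fz-0.3 th1.269
t17.1 d0.1651 z0.3180 Fx7.2 Fy2.9 Fz-0.3 th1.269
```

The lid now bears on the locked stay, which took 0.29 rad of easing. I'll release, rise and move over to the weight.

```bash
python3 -m creep '[{"jaw":-0.6,"x":0,"y":0,"z":0,"rx":0,"ry":0,"rz":0},{"jaw":-0.1,"x":0,"y":0,"z":0,"rx":0,"ry":0,"rz":0},{"jaw":-0.1,"x":0,"y":0,"z":0,"rx":0,"ry":0,"rz":0},{"jaw":-0.1,"x":0,"y":0,"z":0,"rx":0,"ry":0,"rz":0},{"jaw":-0.1,"x":0,"y":0,"z":-0.2,"rx":0,"ry":0,"rz":0},{"jaw":-0.1,"x":0,"y":0,"z":-0.3,"rx":0,"ry":0,"rz":0},{"jaw":-0.1,"x":0.38,"y":-0.155,"z":0,"rx":0,"ry":0,"rz":0},{"jaw":0.4,"x":0.38,"y":-0.155,"z":0,"rx":0,"ry":0,"rz":0},{"jaw":0.4,"x":0.38,"y":-0.155,"z":0,"rx":0,"ry":0,"rz":0},{"jaw":0.4,"x":0.38,"y":-0.155,"z":0,"rx":0,"ry":0,"rz":0},{"jaw":0.4,"x":0.38,"y":-0.155,"z":0,"rx":0,"ry":0,"rz":0},{"jaw":0.4,"x":0.38,"y":-0.155,"z":0,"rx":0,"ry":0,"rz":0},{"jaw":0.4,"x":0.38,"y":-0.155,"z":0,"rx":0,"ry":0,"rz":0},{"jaw":0.4,"x":0.38,"y":-0.155,"z":0,"rx":0,"ry":0,"rz":0}]'
python3 -m creep '[{"jaw":0.4,"x":0,"y":0,"z":0.15,"rx":0,"ry":0,"rz":-0.9375},{"jaw":0.4,"x":0,"y":0,"z":0.15,"rx":0,"ry":0,"rz":-0.9375},{"jaw":0.4,"x":0,"y":0,"z":0.15,"rx":0,"ry":0,"rz":-0.9375},{"jaw":0.4,"x":0,"y":0,"z":0.15,"rx":0,"ry":0,"rz":-0.9375},{"jaw":0.4,"x":0,"y":0,"z":0.15,"rx":0,"ry":0,"rz":-0.9375},{"jaw":0.4,"x":0,"y":0,"z":0.15,"rx":0,"ry":0,"rz":-0.9375},{"jaw":0.4,"x":0,"y":0,"z":0.15,"rx":0,"ry":0,"rz":-0.9375},{"jaw":0.4,"x":0,"y":0,"z":0.15,"rx":0,"ry":0,"rz":-0.9375},{"jaw":0.4,"x":0,"y":0,"z":0,"rx":0,"ry":0,"rz":-0.9375},{"jaw":0.4,"x":0,"y":0,"z":0,"rx":0,"ry":0,"rz":-0.9375},{"jaw":0.4,"x":0,"y":0,"z":0,"rx":0,"ry":0,"rz":-0.9375},{"jaw":0.4,"x":0,"y":0,"z":0,"rx":0,"ry":0,"rz":-0.9375},{"jaw":0.4,"x":0,"y":0,"z":0,"rx":0,"ry":0,"rz":0}]'
python3 - <<'E'
from h import *
s=st();print(s["joint_pos"].round(3))
print("amber",plane("scene",(376,158),.08))
m=arm.camera_model("wrist");a=arm.read_camera("wrist");h=cv2.cvtColor(a,cv2.COLOR_BGR2HSV)
k=cv2.inRange(h,(20,130,120),(32,255,255));n,l,S,c=cv2.connectedComponentsWithStats(k)
for i in range(1,n):
  if S[i,4]>60:print(S[i],c[i],plane("wrist",c[i],.045,m))
print(proj("wrist",[.529,.330,.075],m),proj("wrist",[.529,.330,.0],m))
cv2.imwrite("pics/w3.png",a)
a=arm.read_camera("scene");cv2.imwrite("pics/sc3.png",a)
E
python3 knob.py|head -9
```

```text
clock: 18.45
ee_pos: [0.5274, 0.3345, 0.378]
orientation: [0.0, 0.779, 0.627, -0.0]
wrist_force: [2.3, -0.1, -0.2]
gripper_width: 0.0638
gripper_force: 0.0
clock: 19.75
ee_pos: [0.5281, 0.3325, 0.2339]
orientation: [-0.0, 0.106, 0.994, -0.0]
wrist_force: [-0.2, -0.2, 0.1]
gripper_width: 0.0635
gripper_force: 0.0
t19.75 [0.5281 0.3325 0.2339] [-1.000e-04  1.060e-01  9.944e-01 -1.000e-04] F [-0.2 -0.2  0.1] w0.0635 g0.0
[ 0.466  0.475  1.321 -0.     1.346 -0.892]
amber [0.60081502 0.46485754 0.08      ]
[ 232  150   37   41 1178] [250.33616299 170.20797963] [0.52367377 0.32958181 0.045     ]
[135 257  14  47 237] [139.78481013 280.24050633] [0.65375122 0.13087471 0.045     ]
[364 266   7  38 109] [367.37614679 285.41284404] [0.73494286 0.46461991 0.045     ]
[ 190  315  271   21 4450] [331.20202247 326.71573034] [0.79980292 0.40111949 0.045     ]
[251.36351543 179.62001371] [251.66579286 166.97312467]
220 [298, 299]
222 [298, 299]
224 [298, 299, 300]
226 [297, 298, 299, 300, 301]
228 (np.int64(284), np.int64(302), 19)
230 (np.int64(265), np.int64(302), 38)
232 (np.int64(265), np.int64(288), 24)
234 [263, 264, 265, 266, 267, 268, 269, 270, 271, 272]
236 [262, 263, 264, 265, 266, 267, 268]
```

```bash
python3 -m creep '[{"jaw":0.1,"x":0,"y":-0.02,"z":0.4,"rx":0,"ry":0,"rz":0},{"jaw":0.1,"x":0,"y":0,"z":0.4,"rx":0,"ry":0,"rz":0},{"jaw":0.1,"x":0,"y":0,"z":0.35,"rx":0,"ry":0,"rz":0},{"jaw":0.1,"x":0,"y":0,"z":0.2,"rx":0,"ry":0,"rz":0},{"jaw":0.1,"x":0,"y":0,"z":0.18,"rx":0,"ry":0,"rz":0},{"jaw":0,"x":0,"y":0,"z":0,"rx":0,"ry":0,"rz":0},{"jaw":-0.2,"x":0,"y":0,"z":0,"rx":0,"ry":0,"rz":0},{"jaw":-0.4,"x":0,"y":0,"z":0,"rx":0,"ry":0,"rz":0},{"jaw":-1,"x":0,"y":0,"z":0,"rx":0,"ry":0,"rz":0},{"jaw":-1,"x":0,"y":0,"z":0,"rx":0,"ry":0,"rz":0},{"jaw":-1,"x":0,"y":0,"z":0,"rx":0,"ry":0,"rz":0}]'
```

```text
clock: 21.0
ee_pos: [0.5283, 0.3302, 0.0517]
orientation: [0.001, 0.107, 0.994, 0.0]
wrist_force: [-1.1, -4.4, 8.8]
gripper_width: 0.0247
gripper_force: 30.0
```

```bash
python3 -m creep '[{"jaw":-1,"x":0,"y":0,"z":-0.1,"rx":0,"ry":0,"rz":0},{"jaw":-1,"x":0,"y":0,"z":-0.3,"rx":0,"ry":0,"rz":0},{"jaw":-1,"x":0,"y":0,"z":-0.3,"rx":0,"ry":0,"rz":0},{"jaw":-1,"x":0,"y":0,"z":-0.3,"rx":0,"ry":0,"rz":0},{"jaw":-1,"x":0,"y":0,"z":-0.25,"rx":0,"ry":0,"rz":0},{"jaw":-1,"x":-0.06,"y":-0.2,"z":0,"rx":0,"ry":0,"rz":0},{"jaw":-1,"x":-0.07,"y":-0.3,"z":0,"rx":0,"ry":0,"rz":0},{"jaw":-1,"x":-0.08,"y":-0.38,"z":0,"rx":0,"ry":0,"rz":0},{"jaw":-1,"x":-0.08,"y":-0.38,"z":0,"rx":0,"ry":0,"rz":0},{"jaw":-1,"x":-0.08,"y":-0.38,"z":0,"rx":0,"ry":0,"rz":0},{"jaw":-1,"x":-0.08,"y":-0.38,"z":0,"rx":0,"ry":0,"rz":0},{"jaw":-1,"x":-0.08,"y":-0.3,"z":0,"rx":0,"ry":0,"rz":0},{"jaw":-1,"x":-0.06,"y":-0.2,"z":0,"rx":0,"ry":0,"rz":0},{"jaw":-1,"x":-0.04,"y":-0.1,"z":0,"rx":0,"ry":0,"rz":0},{"jaw":-1,"x":0,"y":0,"z":0,"rx":0,"ry":0,"rz":0},{"jaw":-1,"x":0,"y":0,"z":0,"rx":0,"ry":0,"rz":0}]'
python3 - <<'E'
from h import *
m=arm.camera_model("wrist");s=st();a=arm.read_camera("wrist")
H=np.array([.6657,-.0706]);ex=np.array([.977,-.2133]);ey=np.array([.2133,.977])
p=s["ee_pos"][:2]-H;print("case",p@ex+.0925,p@ey)
for x,y in((-.185,.1),(-.185,0),(0,.1),(-.185,-.1)):
  q=proj("wrist",[*(H+x*ex+y*ey),.105],m);print(q);cv2.circle(a,tuple(int(v) for v in q),3,(255,0,255),1)
b=arm.read_camera("side")
cv2.imwrite("pics/pl.png",np.hstack([cv2.resize(a,(400,300)),cv2.resize(b[60:280,200:420],(300,300))]))
E
```

```text
clock: 22.6
ee_pos: [0.5344, 0.0076, 0.2007]
orientation: [-0.0, 0.107, 0.994, 0.0]
wrist_force: [0.5, 0.7, -8.1]
gripper_width: 0.0248
gripper_force: 30.0
t22.60 [0.5344 0.0076 0.2007] [-0.000e+00  1.075e-01  9.942e-01  2.000e-04] F [ 0.5  0.7 -8.1] w0.0248 g30.0
case -0.05247493423542329 0.04835940839436349
[306.61219434 154.46483426]
[203.15045787 154.52860785]
[297.68361005 313.01134212]
[ 99.69984724 154.59237458]
```

View pics/pl.png

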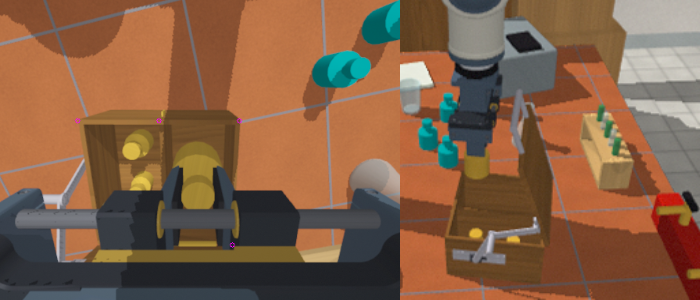

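The weight hangs over the left bay, centred between the divider and the left wall, and the lid is still up on its stay. Lowering now.

```bash
python3 -m creep '[{"jaw":-1,"x":0,"y":0,"z":0.2,"rx":0,"ry":0,"rz":0},{"jaw":-1,"x":0,"y":0,"z":0.25,"rx":0,"ry":0,"rz":0},{"jaw":-1,"x":0,"y":0,"z":0.25,"rx":0,"ry":0,"rz":0},{"jaw":-1,"x":0,"y":0,"z":0.2,"rx":0,"ry":0,"rz":0},{"jaw":-1,"x":0,"y":0,"z":0.15,"rx":0,"ry":0,"rz":0},{"jaw":-1,"x":0,"y":0,"z":0.08,"rx":0,"ry":0,"rz":0},{"jaw":-1,"x":0,"y":0,"z":0.02,"rx":0,"ry":0,"rz":0},{"jaw":-1,"x":0,"y":0,"z":0.02,"rx":0,"ry":0,"rz":0},{"jaw":-1,"x":0,"y":0,"z":0,"rx":0,"ry":0,"rz":0},{"jaw":-1,"x":0,"y":0,"z":0,"rx":0,"ry":0,"rz":0}]'
```

```text
clock: 23.7
ee_pos: [0.535, 0.007, 0.0606]
orientation: [0.001, 0.107, 0.994, 0.0]
wrist_force: [-0.6, -0.5, -7.2]
gripper_width: 0.0251
gripper_force: 30.0
```

```bash
python3 -m creep '[{"jaw":-1,"x":0,"y":0,"z":0.01,"rx":0,"ry":0,"rz":0},{"jaw":-1,"x":0,"y":0,"z":0.01,"rx":0,"ry":0,"rz":0},{"jaw":-1,"x":0,"y":0,"z":0,"rx":0,"ry":0,"rz":0}]';python3 -m creep '[{"jaw":-1,"x":0,"y":0,"z":0.007,"rx":0,"ry":0,"rz":0},{"jaw":-1,"x":0,"y":0,"z":0,"rx":0,"ry":0,"rz":0}]'
```

```text
clock: 24.0
ee_pos: [0.5347, 0.0069, 0.0578]
orientation: [0.0, 0.107, 0.994, -0.0]
wrist_force: [-0.3, -1.3, -4.5]
gripper_width: 0.0249
gripper_force: 30.0
clock: 24.2
ee_pos: [0.535, 0.0067, 0.0576]
orientation: [0.001, 0.107, 0.994, -0.0]
wrist_force: [-3.1, -2.8, 11.0]
gripper_width: 0.0248
gripper_force: 30.0
```

```bash
python3 -m creep '[{"jaw":-0.3,"x":0,"y":0,"z":0,"rx":0,"ry":0,"rz":0},{"jaw":-0.1,"x":0,"y":0,"z":0,"rx":0,"ry":0,"rz":0},{"jaw":-0.1,"x":0,"y":0,"z":0,"rx":0,"ry":0,"rz":0},{"jaw":-0.1,"x":0,"y":0,"z":0,"rx":0,"ry":0,"rz":0},{"jaw":-0.1,"x":0,"y":0,"z":0,"rx":0,"ry":0,"rz":0},{"jaw":-0.1,"x":0,"y":0,"z":-0.1,"rx":0,"ry":0,"rz":0},{"jaw":-0.1,"x":0,"y":0,"z":-0.3,"rx":0,"ry":0,"rz":0},{"jaw":-0.1,"x":0,"y":0,"z":-0.3,"rx":0,"ry":0,"rz":0},{"jaw":-0.1,"x":0,"y":0,"z":-0.35,"rx":0,"ry":0,"rz":0},{"jaw":-0.1,"x":0,"y":0,"z":-0.35,"rx":0,"ry":0,"rz":0},{"jaw":-0.1,"x":0,"y":0,"z":-0.35,"rx":0,"ry":0,"rz":0},{"jaw":-0.1,"x":0,"y":0,"z":-0.35,"rx":0,"ry":0,"rz":0},{"jaw":-0.1,"x":0,"y":0,"z":-0.3,"rx":0,"ry":0,"rz":0},{"jaw":-0.1,"x":0,"y":0,"z":0,"rx":0,"ry":0,"rz":0}]'
python3 - <<'E'
from h import *
H=np.array([.6657,-.0706]);ex=np.array([.977,-.2133]);ey=np.array([.2133,.977])
m=arm.camera_model("wrist");s=st();a=arm.read_camera("wrist");h=cv2.cvtColor(a,cv2.COLOR_BGR2HSV)
k=cv2.inRange(h,(20,130,100),(32,255,255));n,l,S,c=cv2.connectedComponentsWithStats(k)
for i in range(1,n):
  if S[i,4]>60:
    p=plane("wrist",c[i],.05,m)[:2]-H;print(S[i],c[i].round(),"case",(p@ex+.0925).round(4),(p@ey).round(4))
p=s["ee_pos"][:2]-H;print(p@ex,p@ey)
cv2.imwrite("pics/w5.png",a)
E
python3 knob.py|head -9
```

```text
clock: 25.6
ee_pos: [0.5361, 0.0069, 0.3505]
orientation: [0.004, 0.107, 0.994, 0.0]
wrist_force: [-0.2, 0.5, -0.7]
gripper_width: 0.041
gripper_force: 0.0
t25.60 [0.5361 0.0069 0.3505] [0.0043 0.1073 0.9942 0.    ] F [-0.2  0.5 -0.7] w0.0410 g0.0
[238 139  29  31 730] [252. 154.] case -0.0553 0.0464
[186 146  26  26 505] [199. 159.] case -0.0464 -0.0451
[190 186  22  26 403] [200. 199.] case 0.0253 -0.0467
[223 243  47   5 190] [246. 245.] case 0.1191 0.0353
[174 257  13  48 329] [179. 281.] case 0.1968 -0.0992
[319 257  14  48 332] [327. 281.] case 0.197 0.1951
[ 148  315  271   20 4150] [289. 327.] case 0.3094 0.1239
-0.14317943477645492 0.04804679824138887
220 [298, 299, 321, 322]
222 [298, 299, 300]
224 [298, 299, 300]
226 [297, 298, 299, 300, 301]
228 (np.int64(284), np.int64(302), 19)
230 (np.int64(265), np.int64(302), 38)
232 (np.int64(265), np.int64(289), 25)
234 [263, 264, 265, 266, 267, 268, 269, 270, 271, 272]
236 [262, 263, 264, 265, 266, 267, 268]
```

The weight stands at case (-0.055, 0.046) and the stay is unchanged. Next I'll turn back and take the handle again.

```bash
python3 -m creep '[{"jaw":-0.1,"x":0,"y":0,"z":-0.2,"rx":0,"ry":0,"rz":0.9375},{"jaw":-0.1,"x":0,"y":0,"z":0,"rx":0,"ry":0,"rz":0.9375},{"jaw":-0.1,"x":0,"y":0,"z":0,"rx":0,"ry":0,"rz":0.9375},{"jaw":-0.1,"x":0,"y":0,"z":0,"rx":0,"ry":0,"rz":0.9375},{"jaw":-0.1,"x":0,"y":0,"z":0,"rx":0,"ry":0,"rz":0.9375},{"jaw":-0.1,"x":0,"y":0,"z":0,"rx":0,"ry":0,"rz":0.9375},{"jaw":-0.1,"x":0,"y":0,"z":0,"rx":0,"ry":0,"rz":0.9375},{"jaw":-0.1,"x":0,"y":0,"z":0,"rx":0,"ry":0,"rz":0.9375},{"jaw":-0.1,"x":0,"y":0,"z":0,"rx":0,"ry":0,"rz":0.9375},{"jaw":-0.1,"x":0,"y":0,"z":0,"rx":0,"ry":0,"rz":0.9375},{"jaw":-0.1,"x":0,"y":0,"z":0,"rx":0,"ry":0,"rz":0.9375},{"jaw":-0.1,"x":0,"y":0,"z":0,"rx":0,"ry":0,"rz":0.9375},{"jaw":-0.1,"x":-0.1,"y":0.3,"z":0,"rx":0,"ry":0,"rz":0},{"jaw":-0.1,"x":-0.1,"y":0.3,"z":0,"rx":0,"ry":0,"rz":0},{"jaw":-0.1,"x":-0.1,"y":0,"z":0,"rx":0,"ry":0,"rz":0},{"jaw":-0.1,"x":0,"y":0,"z":0,"rx":0,"ry":0,"rz":0}]'; python3 g.py 5
```

```text
clock: 27.3
ee_pos: [0.5966, -0.0447, 0.3671]
orientation: [-0.001, 0.779, 0.627, -0.001]
wrist_force: [-0.7, 1.1, -0.3]
gripper_width: 0.0409
gripper_force: 0.0
t27.3 d0.1631 z0.3671 Fx-0.9 Fy1.0 Fz-0.3 th1.313
```

```bash
python3 -m creep '[{"jaw":-0.1,"x":0,"y":0.017,"z":0.15,"rx":0,"ry":0,"rz":0},{"jaw":-0.1,"x":0,"y":0,"z":0.25,"rx":0,"ry":0,"rz":0},{"jaw":-0.1,"x":0,"y":0,"z":0,"rx":0,"ry":0,"rz":0},{"jaw":-0.6,"x":0,"y":0,"z":0,"rx":0,"ry":0,"rz":0},{"jaw":-0.7,"x":0,"y":0,"z":0,"rx":0,"ry":0,"rz":0},{"jaw":-0.8,"x":0,"y":0,"z":0,"rx":0,"ry":0,"rz":0},{"jaw":-1,"x":0,"y":0,"z":0,"rx":0,"ry":0,"rz":0},{"jaw":-1,"x":0,"y":0,"z":0,"rx":0,"ry":0,"rz":0},{"jaw":-1,"x":0,"y":0,"z":0,"rx":0,"ry":0,"rz":0}]'; python3 g.py 5
```

```text
clock: 28.2
ee_pos: [0.5996, -0.044, 0.3216]
orientation: [0.001, 0.779, 0.627, 0.001]
wrist_force: [-1.6, 0.8, 5.7]
gripper_width: 0.0114
gripper_force: 30.0
t28.2 d0.1658 z0.3216 Fx-1.7 Fy0.4 Fz5.7 th1.276
```

```bash
python3 -m creep '[{"jaw":-1,"x":0,"y":0.03,"z":-0.010,"rx":0,"ry":0,"rz":0},{"jaw":-1,"x":0,"y":0.053,"z":-0.018,"rx":0,"ry":0,"rz":0},{"jaw":-1,"x":0,"y":0.083,"z":-0.020,"rx":0,"ry":0,"rz":0},{"jaw":-1,"x":0,"y":0.083,"z":-0.016,"rx":0,"ry":0,"rz":0},{"jaw":-1,"x":0,"y":0.083,"z":-0.013,"rx":0,"ry":0,"rz":0},{"jaw":-1,"x":0,"y":0.083,"z":-0.009,"rx":0,"ry":0,"rz":0},{"jaw":-1,"x":0,"y":0.04,"z":-0.003,"rx":0,"ry":0,"rz":0},{"jaw":-1,"x":0,"y":0,"z":0,"rx":0,"ry":0,"rz":0}]'>/dev/null; python3 g.py 5
```

```text
t29.0 d0.2213 z0.3314 Fx0.8 Fy-1.3 Fz2.6 th1.511
```

```bash
python3 -m creep '[{"jaw":-1,"x":0,"y":0.015,"z":-0.001,"rx":0,"ry":0,"rz":0},{"jaw":-1,"x":0,"y":0.015,"z":0,"rx":0,"ry":0,"rz":0},{"jaw":-1,"x":0,"y":0.015,"z":0,"rx":0,"ry":0,"rz":0},{"jaw":-1,"x":0,"y":0.012,"z":0,"rx":0,"ry":0,"rz":0},{"jaw":-1,"x":0,"y":0,"z":0,"rx":0,"ry":0,"rz":0}]'>/dev/null; python3 g.py 4.5 && python3 -m creep '[{"jaw":-1,"x":0,"y":0.005,"z":0,"rx":0,"ry":0,"rz":0},{"jaw":-1,"x":0,"y":0,"z":0,"rx":0,"ry":0,"rz":0}]' >/dev/null; python3 g.py 4.5 && python3 -m creep '[{"jaw":-1,"x":0,"y":0.005,"z":0,"rx":0,"ry":0,"rz":0},{"jaw":-1,"x":0,"y":0,"z":0,"rx":0,"ry":0,"rz":0}]' >/dev/null; python3 g.py 4.5 && python3 -m creep '[{"jaw":-1,"x":0,"y":0.005,"z":0,"rx":0,"ry":0,"rz":0},{"jaw":-1,"x":0,"y":0,"z":0,"rx":0,"ry":0,"rz":0}]' >/dev/null; python3 g.py 4.5 && python3 -m creep '[{"jaw":-1,"x":0,"y":0.005,"z":0,"rx":0,"ry":0,"rz":0},{"jaw":-1,"x":0,"y":0,"z":0,"rx":0,"ry":0,"rz":0}]' >/dev/null; python3 g.py 4.5 && python3 -m creep '[{"jaw":-1,"x":0,"y":0.005,"z":0,"rx":0,"ry":0,"rz":0},{"jaw":-1,"x":0,"y":0,"z":0,"rx":0,"ry":0,"rz":0}]' >/dev/null; python3 g.py 4.5;python3 knob.py|head -22
```

```text
t29.5 d0.2270 z0.3315 Fx-3.0 Fy-3.2 Fz2.8 th1.535
t29.7 d0.2274 z0.3315 Fx-3.7 Fy-3.3 Fz3.6 th1.537
t29.9 d0.2280 z0.3315 Fx-4.6 Fy-2.8 Fz3.1 th1.539
t30.1 d0.2286 z0.3315 Fx-3.6 Fy-3.5 Fz2.8 th1.542
t30.3 d0.2292 z0.3316 Fx-4.3 Fy-4.0 Fz4.3 th1.544
t30.5 d0.2297 z0.3316 Fx-4.5 Fy-3.6 Fz3.8 th1.547
220 [307, 308, 321, 322]
222 [307]
224 [305, 306, 307]
226 [304, 305, 306, 307]
228 [300, 301, 302, 303, 304, 305, 306, 307, 308]
230 (np.int64(294), np.int64(307), 14)
232 (np.int64(289), np.int64(302), 14)
234 [285, 286, 287, 288, 289, 290, 291, 292, 293, 294, 295, 296, 297]
236 (np.int64(276), np.int64(292), 17)
238 [274, 275, 276, 277, 278, 279, 280, 281, 282, 283, 284, 285, 286]
240 (np.int64(269), np.int64(282), 14)
242 (np.int64(265), np.int64(279), 15)
244 (np.int64(239), np.int64(279), 31)
246 (np.int64(239), np.int64(279), 35)
248 (np.int64(239), np.int64(279), 38)
250 (np.int64(244), np.int64(278), 31)
252 (np.int64(254), np.int64(278), 18)
254 [276, 277]
256 []
258 []
260 []
262 []
```

```bash
python3 -m creep '[{"jaw":-1,"x":0,"y":0.005,"z":0,"rx":0,"ry":0,"rz":0},{"jaw":-1,"x":0,"y":0,"z":0,"rx":0,"ry":0,"rz":0}]'>/dev/null; python3 g.py 6 && python3 -m creep '[{"jaw":-1,"x":0,"y":0.005,"z":0,"rx":0,"ry":0,"rz":0},{"jaw":-1,"x":0,"y":0,"z":0,"rx":0,"ry":0,"rz":0}]' >/dev/null; python3 g.py 6 && python3 -m creep '[{"jaw":-1,"x":0,"y":0.005,"z":0,"rx":0,"ry":0,"rz":0},{"jaw":-1,"x":0,"y":0,"z":0,"rx":0,"ry":0,"rz":0}]' >/dev/null; python3 g.py 6 && python3 -m creep '[{"jaw":-1,"x":0,"y":0.005,"z":0,"rx":0,"ry":0,"rz":0},{"jaw":-1,"x":0,"y":0,"z":0,"rx":0,"ry":0,"rz":0}]' >/dev/null; python3 g.py 6 && python3 -m creep '[{"jaw":-1,"x":0,"y":0.005,"z":0,"rx":0,"ry":0,"rz":0},{"jaw":-1,"x":0,"y":0,"z":0,"rx":0,"ry":0,"rz":0}]' >/dev/null; python3 g.py 6 && python3 -m creep '[{"jaw":-1,"x":0,"y":0.005,"z":0,"rx":0,"ry":0,"rz":0},{"jaw":-1,"x":0,"y":0,"z":0,"rx":0,"ry":0,"rz":0}]' >/dev/null; python3 g.py 6;python3 knob.py|sed -n 6,20p
```

```text
t30.8 d0.2304 z0.3316 Fx-5.1 Fy-4.7 Fz4.1 th1.549
t30.9 d0.2309 z0.3316 Fx-5.3 Fy-3.3 Fz5.6 th1.552
t31.1 d0.2315 z0.3316 Fx-5.0 Fy-3.8 Fz5.5 th1.554
t31.4 d0.2320 z0.3316 Fx-6.5 Fy-3.1 Fz5.1 th1.556
t31.6 d0.2325 z0.3316 Fx-6.0 Fy-3.2 Fz6.4 th1.558
t31.8 d0.2330 z0.3317 Fx-6.7 Fy-3.0 Fz6.9 th1.560
230 [297, 298, 299, 300, 301, 302, 303, 304, 305, 306, 307]
232 [291, 292, 293, 294, 295, 296, 297, 298, 299, 300, 301, 302, 303]
234 [288, 289, 290, 291, 292, 293, 294, 295, 296, 297, 298, 299]
236 [283, 284, 285, 286, 287, 288, 289, 290, 291, 292, 293, 294]
238 [277, 278, 279, 280, 281, 282, 283, 284, 285, 286, 287, 288]
240 (np.int64(271), np.int64(285), 15)
242 (np.int64(268), np.int64(281), 14)
244 (np.int64(239), np.int64(280), 33)
246 (np.int64(239), np.int64(280), 35)
248 (np.int64(239), np.int64(280), 39)
250 (np.int64(246), np.int64(280), 31)
252 (np.int64(254), np.int64(279), 19)
254 [276, 277, 278, 279]
256 []
258 []
```

```bash
python3 -m creep '[{"jaw":-0.6,"x":0,"y":0,"z":0,"rx":0,"ry":0,"rz":0},{"jaw":-0.1,"x":0,"y":0,"z":0,"rx":0,"ry":0,"rz":0},{"jaw":-0.1,"x":0,"y":0,"z":0,"rx":0,"ry":0,"rz":0},{"jaw":-0.1,"x":0,"y":0,"z":0,"rx":0,"ry":0,"rz":0},{"jaw":-0.1,"x":0,"y":0,"z":-0.15,"rx":0,"ry":0,"rz":0},{"jaw":-0.1,"x":0,"y":0,"z":-0.25,"rx":0,"ry":0,"rz":0},{"jaw":-0.5,"x":-0.1,"y":-0.3,"z":0,"rx":0,"ry":0,"rz":0},{"jaw":-1,"x":-0.3,"y":-0.2,"z":0,"rx":0,"ry":0,"rz":0},{"jaw":-1,"x":-0.35,"y":0,"z":0,"rx":0,"ry":0,"rz":0},{"jaw":-1,"x":0,"y":0,"z":0,"rx":0,"ry":0,"rz":0}]'
python3 - <<'E'
from h import *
s=st()
H=np.array([.6657,-.0706]);ex=np.array([.977,-.2133]);ey=np.array([.2133,.977])
p=s["ee_pos"][:2]-H;print("tcp case",p@ex,p@ey)
def onp(u,yc):
  o,d=ray("side",u);n=np.array([*ey,0]);p0=np.array([*(H+yc*ey),0]);q=o+d*((p0-o)@n)/(d@n);return (q[:2]-H)@ex,q[2]
print("knob end",onp((278,252.5),-.161))
for x in(-.065,-.06,-.055):print(x,[proj(c,[*(H+x*ex+y*ey),.116]).round(1).tolist() for y in(-.161,-.12) for c in("side","scene")])
a=arm.read_camera("side");b=arm.read_camera("scene")
cv2.imwrite("pics/k.png",np.hstack([cv2.resize(a[205:280,230:330],(400,300),interpolation=2),cv2.resize(b[175:275,170:270],(300,300),interpolation=2)]))
E
python3 knob.py|sed -n 6,20p
```

```text
clock: 32.8
ee_pos: [0.5866, -0.1373, 0.3799]
orientation: [0.001, 0.78, 0.626, -0.0]
wrist_force: [-0.4, -0.4, -0.2]
gripper_width: 0.0121
gripper_force: 0.0
t32.80 [ 0.5866 -0.1373  0.3799] [ 7.000e-04  7.799e-01  6.259e-01 -3.000e-04] F [-0.4 -0.4 -0.2] w0.0121 g0.0
tcp case -0.0630725537011665 -0.08205392747233042
knob end (np.float64(-0.06384622830181592), np.float64(0.12226507726666513))
-0.065 [[277.4, 254.2], [188.1, 222.6], [279.1, 241.6], [202.1, 219.3]]
-0.06 [[279.5, 254.4], [188.3, 224.0], [281.1, 241.8], [202.5, 220.7]]
-0.055 [[281.7, 254.7], [188.6, 225.4], [283.1, 242.0], [202.8, 222.1]]
230 [296, 297, 298, 299, 300, 301, 302, 303, 304, 305, 306, 307]
232 [292, 293, 294, 295, 296, 297, 298, 299, 300, 301, 302, 303]
234 [287, 288, 289, 290, 291, 292, 293, 294, 295, 296, 297, 298]
236 [283, 284, 285, 286, 287, 288, 289, 290, 291, 292, 293]
238 [276, 277, 278, 279, 280, 281, 282, 283, 284, 285, 286, 287]
240 (np.int64(271), np.int64(284), 14)
242 [268, 269, 270, 271, 272, 273, 274, 275, 276, 277, 278, 279, 280]
244 (np.int64(239), np.int64(280), 34)
246 (np.int64(239), np.int64(280), 35)
248 (np.int64(239), np.int64(280), 39)
250 (np.int64(244), np.int64(279), 32)
252 (np.int64(254), np.int64(279), 19)
254 [276, 277, 278, 279]
256 []
258 []
```

View pics/k.png

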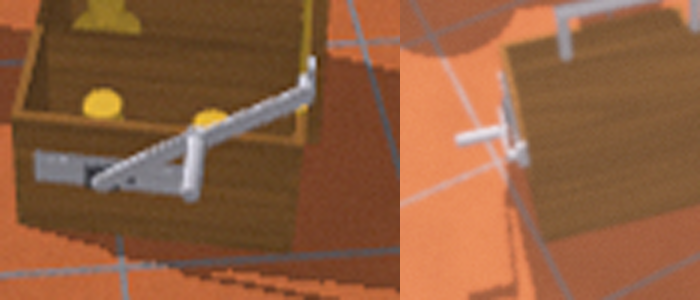

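The stay is still in line. The knob's end is at side px (277.5,252.5) and scene px (189,222), which puts it at case x ≈ -64 mm from the hinge and z ≈ 116–120 mm.

```bash
python3 -m creep '[{"jaw":-1,"x":-0.3,"y":0,"z":0,"rx":0,"ry":0,"rz":0},{"jaw":-1,"x":-0.21,"y":-0.01,"z":0,"rx":0,"ry":0,"rz":0},{"jaw":-1,"x":0,"y":0,"z":0,"rx":0,"ry":0,"rz":-0.9375},{"jaw":-1,"x":0,"y":0,"z":0,"rx":0,"ry":0,"rz":-0.9375},{"jaw":-1,"x":0,"y":0,"z":0,"rx":0,"ry":0,"rz":-0.9375},{"jaw":-1,"x":0,"y":0,"z":0,"rx":0,"ry":0,"rz":-0.9375},{"jaw":-1,"x":0,"y":0,"z":0,"rx":0,"ry":0,"rz":-0.9375},{"jaw":-1,"x":0,"y":0,"z":0,"rx":0,"ry":0,"rz":-0.9375},{"jaw":-1,"x":0,"y":0,"z":0,"rx":0,"ry":0,"rz":-0.9375},{"jaw":-1,"x":0,"y":0,"z":0,"rx":0,"ry":0,"rz":-0.9375},{"jaw":-1,"x":0,"y":0,"z":0,"rx":0,"ry":0,"rz":-0.9375},{"jaw":-1,"x":0,"y":0,"z":0,"rx":0,"ry":0,"rz":-0.9375},{"jaw":-1,"x":0,"y":0,"z":0,"rx":0,"ry":0,"rz":-0.9375},{"jaw":-1,"x":0,"y":0,"z":0,"rx":0,"ry":0,"rz":-0.9375},{"jaw":-1,"x":0,"y":0,"z":0.3,"rx":0,"ry":0,"rz":0},{"jaw":-1,"x":0,"y":0,"z":0.3,"rx":0,"ry":0,"rz":0},{"jaw":-1,"x":0,"y":0,"z":0.3,"rx":0,"ry":0,"rz":0},{"jaw":-1,"x":0,"y":0,"z":0.2,"rx":0,"ry":0,"rz":0},{"jaw":-1,"x":0,"y":0,"z":0,"rx":0,"ry":0,"rz":0}]'
python3 - <<'E'
from h import *
s=st()
H=np.array([.6657,-.0706]);ex=np.array([.977,-.2133]);ey=np.array([.2133,.977])
p=s["ee_pos"][:2]-H;print("tcp case",p@ex,p@ey)
E
```

```text
clock: 34.85
ee_pos: [0.5725, -0.1914, 0.2442]
orientation: [-0.003, 0.107, 0.994, 0.001]
wrist_force: [-0.5, 0.4, 1.0]
gripper_width: 0.0004
gripper_force: 0.0
t34.85 [ 0.5725 -0.1914  0.2442] [-0.0028  0.1067  0.9943  0.001 ] F [-0.5  0.4  1. ] w0.0004 g0.0
tcp case -0.06525926265601985 -0.13792579539985997
```

```bash
cat > g2.py <<'E'
import sys
from rig import arm
s=arm.get_state();f=s["wrist_force"];print("t%.1f z%.4f F"%(s["clock"],s["ee_pos"][2]),f.round(1));sys.exit(int(f[2]>float(sys.argv[1])))
E
python3 -m creep '[{"jaw":-1,"x":0,"y":-0.042,"z":0.35,"rx":0,"ry":0,"rz":0},{"jaw":-1,"x":0,"y":0,"z":0.35,"rx":0,"ry":0,"rz":0},{"jaw":-1,"x":0,"y":0,"z":0.15,"rx":0,"ry":0,"rz":0},{"jaw":-1,"x":0,"y":0,"z":0,"rx":0,"ry":0,"rz":0}]' >/dev/null; python3 g2.py 2 && python3 -m creep '[{"jaw":-1,"x":0,"y":0,"z":0.03,"rx":0,"ry":0,"rz":0},{"jaw":-1,"x":0,"y":0,"z":0.02,"rx":0,"ry":0,"rz":0},{"jaw":-1,"x":0,"y":0,"z":0,"rx":0,"ry":0,"rz":0}]' >/dev/null; python3 g2.py 2
```

```text
t35.2 z0.1443 F [-0.8  0.4  0.2]
t35.5 z0.1407 F [ 0.2  0.4 -0.4]
```

```bash
python3 -m creep '[{"jaw":-1,"x":0,"y":0,"z":0.03,"rx":0,"ry":0,"rz":0},{"jaw":-1,"x":0,"y":0,"z":0.03,"rx":0,"ry":0,"rz":0},{"jaw":-1,"x":0,"y":0,"z":0,"rx":0,"ry":0,"rz":0}]' >/dev/null; python3 g2.py 2 && python3 -m creep '[{"jaw":-1,"x":0,"y":0,"z":0.02,"rx":0,"ry":0,"rz":0},{"jaw":-1,"x":0,"y":0,"z":0,"rx":0,"ry":0,"rz":0}]' >/dev/null; python3 g2.py 2 && python3 -m creep '[{"jaw":-1,"x":0,"y":0,"z":0.008,"rx":0,"ry":0,"rz":0},{"jaw":-1,"x":0,"y":0,"z":0,"rx":0,"ry":0,"rz":0}]' >/dev/null; python3 g2.py 2 && python3 -m creep '[{"jaw":-1,"x":0,"y":0,"z":0.008,"rx":0,"ry":0,"rz":0},{"jaw":-1,"x":0,"y":0,"z":0,"rx":0,"ry":0,"rz":0}]' >/dev/null; python3 g2.py 2 && python3 -m creep '[{"jaw":-1,"x":0,"y":0,"z":0.008,"rx":0,"ry":0,"rz":0},{"jaw":-1,"x":0,"y":0,"z":0,"rx":0,"ry":0,"rz":0}]' >/dev/null; python3 g2.py 2 && python3 -m creep '[{"jaw":-1,"x":0,"y":0,"z":0.008,"rx":0,"ry":0,"rz":0},{"jaw":-1,"x":0,"y":0,"z":0,"rx":0,"ry":0,"rz":0}]' >/dev/null; python3 g2.py 2 && python3 -m creep '[{"jaw":-1,"x":0,"y":0,"z":0.008,"rx":0,"ry":0,"rz":0},{"jaw":-1,"x":0,"y":0,"z":0,"rx":0,"ry":0,"rz":0}]' >/dev/null; python3 g2.py 2
```

```text
t35.9 z0.1319 F [-0.7  0.  -0.5]
t36.0 z0.1296 F [-0.3 -0.1 -0.7]
t36.2 z0.1289 F [-1.   0.6  0.1]
t36.5 z0.1279 F [-1.4 -0.7  0.6]
t36.6 z0.1269 F [-0.1  0.3  0.7]
t36.9 z0.1259 F [ 0.  -0.6  0. ]
t37.0 z0.1250 F [-0.4 -1.   0.5]
```

```bash
python3 -m creep '[{"jaw":-1,"x":0,"y":0,"z":0.008,"rx":0,"ry":0,"rz":0},{"jaw":-1,"x":0,"y":0,"z":0,"rx":0,"ry":0,"rz":0}]' >/dev/null; python3 g2.py 5 && python3 -m creep '[{"jaw":-1,"x":0,"y":0,"z":0.008,"rx":0,"ry":0,"rz":0},{"jaw":-1,"x":0,"y":0,"z":0,"rx":0,"ry":0,"rz":0}]' >/dev/null; python3 g2.py 5 && python3 -m creep '[{"jaw":-1,"x":0,"y":0,"z":0.006,"rx":0,"ry":0,"rz":0},{"jaw":-1,"x":0,"y":0,"z":0,"rx":0,"ry":0,"rz":0}]' >/dev/null; python3 g2.py 5 && python3 -m creep '[{"jaw":-1,"x":0,"y":0,"z":0.006,"rx":0,"ry":0,"rz":0},{"jaw":-1,"x":0,"y":0,"z":0,"rx":0,"ry":0,"rz":0}]' >/dev/null; python3 g2.py 5 && python3 -m creep '[{"jaw":-1,"x":0,"y":0,"z":0.006,"rx":0,"ry":0,"rz":0},{"jaw":-1,"x":0,"y":0,"z":0,"rx":0,"ry":0,"rz":0}]' >/dev/null; python3 g2.py 5 && python3 -m creep '[{"jaw":-1,"x":0,"y":0,"z":0.006,"rx":0,"ry":0,"rz":0},{"jaw":-1,"x":0,"y":0,"z":0,"rx":0,"ry":0,"rz":0}]' >/dev/null; python3 g2.py 5 && python3 -m creep '[{"jaw":-1,"x":0,"y":0,"z":0.006,"rx":0,"ry":0,"rz":0},{"jaw":-1,"x":0,"y":0,"z":0,"rx":0,"ry":0,"rz":0}]' >/dev/null; python3 g2.py 5 && python3 -m creep '[{"jaw":-1,"x":0,"y":0,"z":0.006,"rx":0,"ry":0,"rz":0},{"jaw":-1,"x":0,"y":0,"z":0,"rx":0,"ry":0,"rz":0}]' >/dev/null; python3 g2.py 5 && python3 -m creep '[{"jaw":-1,"x":0,"y":0,"z":0.006,"rx":0,"ry":0,"rz":0},{"jaw":-1,"x":0,"y":0,"z":0,"rx":0,"ry":0,"rz":0}]' >/dev/null; python3 g2.py 5
```

```text
t37.2 z0.1241 F [-0.4 -0.3  0.7]
t37.5 z0.1231 F [-0.4  0.   0.3]
t37.6 z0.1225 F [-0.1  1.   1.3]
t37.9 z0.1218 F [0.9 0.5 2.1]
t38.0 z0.1211 F [2.  0.4 3.2]
t38.2 z0.1204 F [ 2.5 -1.1  2.7]
t38.5 z0.1197 F [ 3.5 -0.4  3.5]
t38.6 z0.1189 F [3.  0.6 4.6]
t38.9 z0.1182 F [ 4.4 -1.   5.2]
```

```bash
python3 -m creep '[{"jaw":-1,"x":0,"y":0,"z":0.006,"rx":0,"ry":0,"rz":0},{"jaw":-1,"x":0,"y":0,"z":0,"rx":0,"ry":0,"rz":0}]' >/dev/null; python3 g2.py 7 && python3 -m creep '[{"jaw":-1,"x":0,"y":0,"z":0.006,"rx":0,"ry":0,"rz":0},{"jaw":-1,"x":0,"y":0,"z":0,"rx":0,"ry":0,"rz":0}]' >/dev/null; python3 g2.py 7 && python3 -m creep '[{"jaw":-1,"x":0,"y":0,"z":0.006,"rx":0,"ry":0,"rz":0},{"jaw":-1,"x":0,"y":0,"z":0,"rx":0,"ry":0,"rz":0}]' >/dev/null; python3 g2.py 7 && python3 -m creep '[{"jaw":-1,"x":0,"y":0,"z":0.006,"rx":0,"ry":0,"rz":0},{"jaw":-1,"x":0,"y":0,"z":0,"rx":0,"ry":0,"rz":0}]' >/dev/null; python3 g2.py 7 && python3 -m creep '[{"jaw":-1,"x":0,"y":0,"z":0.006,"rx":0,"ry":0,"rz":0},{"jaw":-1,"x":0,"y":0,"z":0,"rx":0,"ry":0,"rz":0}]' >/dev/null; python3 g2.py 7 && python3 -m creep '[{"jaw":-1,"x":0,"y":0,"z":0.006,"rx":0,"ry":0,"rz":0},{"jaw":-1,"x":0,"y":0,"z":0,"rx":0,"ry":0,"rz":0}]' >/dev/null; python3 g2.py 7 && python3 -m creep '[{"jaw":-1,"x":0,"y":0,"z":0.006,"rx":0,"ry":0,"rz":0},{"jaw":-1,"x":0,"y":0,"z":0,"rx":0,"ry":0,"rz":0}]' >/dev/null; python3 g2.py 7
```

```text
t39.0 z0.1175 F [ 4.7 -0.1  5.8]
t39.2 z0.1169 F [ 5.2 -0.8  5.5]
t39.5 z0.1163 F [ 5.3 -1.3  5.5]
t39.6 z0.1156 F [ 5.1 -1.   6.2]
t39.9 z0.1150 F [ 5.1 -1.1  7.5]
t39.9 z0.1150 F [ 5.1 -1.1  7.5]
t39.9 z0.1150 F [ 5.1 -1.1  7.5]
```

```bash
python3 -m creep '[{"jaw":-1,"x":-0.003,"y":0,"z":0.004,"rx":0,"ry":0,"rz":0},{"jaw":-1,"x":0,"y":0,"z":0,"rx":0,"ry":0,"rz":0}]' >/dev/null; python3 g2.py 8.2 && python3 -m creep '[{"jaw":-1,"x":-0.003,"y":0,"z":0.004,"rx":0,"ry":0,"rz":0},{"jaw":-1,"x":0,"y":0,"z":0,"rx":0,"ry":0,"rz":0}]' >/dev/null; python3 g2.py 8.2 && python3 -m creep '[{"jaw":-1,"x":0,"y":0,"z":0.004,"rx":0,"ry":0,"rz":0},{"jaw":-1,"x":0,"y":0,"z":0,"rx":0,"ry":0,"rz":0}]' >/dev/null; python3 g2.py 8.2 && python3 -m creep '[{"jaw":-1,"x":0,"y":0,"z":0.004,"rx":0,"ry":0,"rz":0},{"jaw":-1,"x":0,"y":0,"z":0,"rx":0,"ry":0,"rz":0}]' >/dev/null; python3 g2.py 8.2 && python3 -m creep '[{"jaw":-1,"x":0,"y":0,"z":0.004,"rx":0,"ry":0,"rz":0},{"jaw":-1,"x":0,"y":0,"z":0,"rx":0,"ry":0,"rz":0}]' >/dev/null; python3 g2.py 8.2 && python3 -m creep '[{"jaw":-1,"x":0,"y":0,"z":0.004,"rx":0,"ry":0,"rz":0},{"jaw":-1,"x":0,"y":0,"z":0,"rx":0,"ry":0,"rz":0}]' >/dev/null; python3 g2.py 8.2
```

```text
t40.0 z0.1145 F [ 5.2 -0.9  7.4]
t40.2 z0.1140 F [ 4.6 -0.6  7.3]
t40.5 z0.1136 F [ 5.3 -0.9  7.2]
t40.6 z0.1132 F [ 6.7 -0.4  8.8]
t40.6 z0.1132 F [ 6.7 -0.4  8.8]
t40.6 z0.1132 F [ 6.7 -0.4  8.8]
```

```bash
python3 -m creep '[{"jaw":-1,"x":-0.006,"y":0,"z":0,"rx":0,"ry":0,"rz":0},{"jaw":-1,"x":0,"y":0,"z":0,"rx":0,"ry":0,"rz":0}]' >/dev/null; python3 g2.py 8.5 && python3 -m creep '[{"jaw":-1,"x":0,"y":0,"z":0.004,"rx":0,"ry":0,"rz":0},{"jaw":-1,"x":0,"y":0,"z":0,"rx":0,"ry":0,"rz":0}]' >/dev/null; python3 g2.py 8.5 && python3 -m creep '[{"jaw":-1,"x":0,"y":0,"z":0.004,"rx":0,"ry":0,"rz":0},{"jaw":-1,"x":0,"y":0,"z":0,"rx":0,"ry":0,"rz":0}]' >/dev/null; python3 g2.py 8.5
```

```text
t40.9 z0.1130 F [ 4.6 -0.9  7.6]
t41.0 z0.1125 F [ 5.1 -0.2  7.3]
t41.2 z0.1122 F [ 5.4 -0.4  8.1]
```

```bash
python3 -m creep '[{"jaw":-1,"x":-0.003,"y":0,"z":0.004,"rx":0,"ry":0,"rz":0},{"jaw":-1,"x":0,"y":0,"z":0,"rx":0,"ry":0,"rz":0}]' >/dev/null; python3 g2.py 8.5 && python3 -m creep '[{"jaw":-1,"x":-0.003,"y":0,"z":0.004,"rx":0,"ry":0,"rz":0},{"jaw":-1,"x":0,"y":0,"z":0,"rx":0,"ry":0,"rz":0}]' >/dev/null; python3 g2.py 8.5 && python3 -m creep '[{"jaw":-1,"x":-0.003,"y":0,"z":0.004,"rx":0,"ry":0,"rz":0},{"jaw":-1,"x":0,"y":0,"z":0,"rx":0,"ry":0,"rz":0}]' >/dev/null; python3 g2.py 8.5; python3 -m creep '[{"jaw":-1,"x":0,"y":0,"z":-0.05,"rx":0,"ry":0,"rz":0},{"jaw":-1,"x":0,"y":0,"z":-0.2,"rx":0,"ry":0,"rz":0},{"jaw":-1,"x":0,"y":0,"z":-0.3,"rx":0,"ry":0,"rz":0},{"jaw":-1,"x":0,"y":0,"z":-0.4,"rx":0,"ry":0,"rz":0},{"jaw":-1,"x":0,"y":0,"z":-0.4,"rx":0,"ry":0,"rz":0},{"jaw":-1,"x":0,"y":0,"z":-0.4,"rx":0,"ry":0,"rz":0},{"jaw":-1,"x":0,"y":0,"z":-0.4,"rx":0,"ry":0,"rz":0},{"jaw":-1,"x":0,"y":0,"z":-0.2,"rx":0,"ry":0,"rz":0}]'; python3 knob.py|sed -n 1,26p
```

```text
t41.5 z0.1116 F [ 5.6 -0.7  8. ]
t41.6 z0.1111 F [ 4.2 -0.8  7.5]
t41.9 z0.1106 F [4.4 0.  8.8]
clock: 42.65
ee_pos: [0.5747, -0.1986, 0.3965]
orientation: [0.001, 0.107, 0.994, -0.001]
wrist_force: [1.3, -0.5, -0.5]
gripper_width: 0.0005
gripper_force: 0.0
220 [306, 321, 322]
222 [306]
224 [304, 305, 306]
226 [303, 304, 305, 306]
228 [300, 301, 302, 303, 304, 305, 306]
230 [297, 298, 299, 300, 301, 302, 303, 304, 305, 306]
232 [294, 295, 296, 297, 298, 299, 300, 301, 302]
234 [291, 292, 293, 294, 295, 296, 297, 298, 299, 300]
236 [288, 289, 290, 291, 292, 293, 294, 295, 296, 297]
238 [286, 287, 288, 289, 290, 291, 292, 293, 294]
240 [280, 281, 282, 283, 284, 285, 286, 287, 288, 289, 290, 291]
242 (np.int64(275), np.int64(288), 14)
244 (np.int64(239), np.int64(285), 35)
246 (np.int64(239), np.int64(283), 35)
248 (np.int64(239), np.int64(283), 39)
250 (np.int64(244), np.int64(283), 35)
252 (np.int64(254), np.int64(283), 21)
254 [279, 280, 281, 282]
256 [279, 280, 281, 282]
258 [279, 280, 281, 282]
260 []
262 []
264 []
266 []
268 []
270 [260]
```

```bash
python3 -m creep '[{"jaw":-0.1,"x":0,"y":0,"z":0,"rx":0,"ry":0,"rz":0.9375},{"jaw":-0.1,"x":0,"y":0,"z":0,"rx":0,"ry":0,"rz":0.9375},{"jaw":-0.1,"x":0,"y":0,"z":0,"rx":0,"ry":0,"rz":0.9375},{"jaw":-0.1,"x":0,"y":0,"z":0,"rx":0,"ry":0,"rz":0.9375},{"jaw":-0.1,"x":0,"y":0,"z":0,"rx":0,"ry":0,"rz":0.9375},{"jaw":-0.1,"x":0,"y":0,"z":0,"rx":0,"ry":0,"rz":0.9375},{"jaw":-0.1,"x":0,"y":0,"z":0,"rx":0,"ry":0,"rz":0.9375},{"jaw":-0.1,"x":0,"y":0,"z":0,"rx":0,"ry":0,"rz":0.9375},{"jaw":-0.1,"x":0,"y":0,"z":0,"rx":0,"ry":0,"rz":0.9375},{"jaw":-0.1,"x":0,"y":0,"z":0,"rx":0,"ry":0,"rz":0.9375},{"jaw":-0.1,"x":0,"y":0,"z":0,"rx":0,"ry":0,"rz":0.9375},{"jaw":-0.1,"x":0,"y":0,"z":0,"rx":0,"ry":0,"rz":0.9375},{"jaw":-0.1,"x":0.3,"y":0.11,"z":0,"rx":0,"ry":0,"rz":0},{"jaw":-0.1,"x":0.3,"y":0.11,"z":0,"rx":0,"ry":0,"rz":0},{"jaw":-0.1,"x":0.3,"y":0.11,"z":0,"rx":0,"ry":0,"rz":0},{"jaw":-0.1,"x":0.3,"y":0.11,"z":0,"rx":0,"ry":0,"rz":0},{"jaw":-0.1,"x":0,"y":0,"z":0,"rx":0,"ry":0,"rz":0},{"jaw":-0.1,"x":0,"y":0,"z":0,"rx":0,"ry":0,"rz":0}]'>/dev/null; python3 g.py 5
python3 - <<'E'
from h import *
H=np.array([.6657,-.0706]);ex=np.array([.977,-.2133]);ey=np.array([.2133,.977])
m=arm.camera_model("wrist");s=st();a=arm.read_camera("wrist")
h=cv2.cvtColor(a,cv2.COLOR_BGR2HSV);k=cv2.inRange(h,(0,0,120),(180,40,255))
for r in range(120,260,15):
  c=np.flatnonzero(k[r,150:360])+150;print(r,c[:2],c[-2:],len(c))
for t in (-.05,0,.05):print(proj("wrist",[*(H-.0085*ex+t*ey),.345],m))
E
```

```text
t44.5 d0.2270 z0.3912 Fx0.6 Fy0.1 Fz0.3 th1.542
t44.50 [ 0.6568 -0.0685  0.3912] [-0.0009  0.7785  0.6277 -0.0009] F [ 0.6 -0.1  0.3] w0.0411 g0.0
120 [285] [285] 1
135 [246 247] [254 288] 10
150 [237 238] [290 291] 17
165 [238 239] [251 293] 15
180 [238 239] [345 346] 16
195 [238 239] [273 298] 18
210 [238 239] [251 301] 15
225 [223 224] [250 251] 23
240 [223 224] [253 254] 22
255 [239 240] [251 252] 14
[254.45657859 263.23376642]
[254.61848677 210.7334452 ]
[254.80227199 151.13927364]
```

```bash
python3 -m creep '[{"jaw":-0.1,"x":0,"y":-0.07,"z":0.1,"rx":0,"ry":0,"rz":0},{"jaw":-0.1,"x":0,"y":0,"z":0.2,"rx":0,"ry":0,"rz":0},{"jaw":-0.1,"x":0,"y":0,"z":0.2,"rx":0,"ry":0,"rz":0},{"jaw":-0.1,"x":0,"y":0,"z":0,"rx":0,"ry":0,"rz":0},{"jaw":-0.6,"x":0,"y":0,"z":0,"rx":0,"ry":0,"rz":0},{"jaw":-0.7,"x":0,"y":0,"z":0,"rx":0,"ry":0,"rz":0},{"jaw":-0.8,"x":0,"y":0,"z":0,"rx":0,"ry":0,"rz":0},{"jaw":-1,"x":0,"y":0,"z":0,"rx":0,"ry":0,"rz":0},{"jaw":-1,"x":0,"y":0,"z":0,"rx":0,"ry":0,"rz":0}]'; python3 g.py 5
python3 - <<'E'
import numpy as np
q=np.r_[1.498,np.arange(1.4,-.01,-.1)]
X=235.3*np.cos(q);Z=235.3*np.sin(q)
for a,b,c in zip(q[1:],-np.diff(X)/120,np.diff(Z)/120):print("%.2f y%.3f z%.3f"%(a,b,-c))
E
```

```text
clock: 45.45
ee_pos: [0.6494, -0.0675, 0.3331]
orientation: [0.001, 0.779, 0.627, 0.0]
wrist_force: [-0.1, -0.8, 6.3]
gripper_width: 0.0115
gripper_force: 30.0
t45.5 d0.2195 z0.3331 Fx0.1 Fy-0.8 Fz6.3 th1.505
1.40 y-0.191 z0.023
1.30 y-0.191 z0.043
1.20 y-0.186 z0.062
1.10 y-0.179 z0.080
1.00 y-0.170 z0.098
0.90 y-0.159 z0.114
0.80 y-0.147 z0.129
0.70 y-0.134 z0.143
0.60 y-0.119 z0.156
0.50 y-0.102 z0.167
0.40 y-0.085 z0.176
0.30 y-0.067 z0.184
0.20 y-0.048 z0.190
0.10 y-0.029 z0.194
-0.00 y-0.010 z0.196
```

```bash
python3 -m creep '[{"jaw":-1,"x":0,"y":-0.04,"z":0.001,"rx":0,"ry":0,"rz":0},{"jaw":-1,"x":0,"y":-0.05,"z":0.005,"rx":0,"ry":0,"rz":0},{"jaw":-1,"x":0,"y":0,"z":0,"rx":0,"ry":0,"rz":0}]'>/dev/null; python3 g.py 5 && python3 -m creep '[{"jaw":-1,"x":0,"y":-0.05,"z":0.007,"rx":0,"ry":0,"rz":0},{"jaw":-1,"x":0,"y":-0.05,"z":0.008,"rx":0,"ry":0,"rz":0},{"jaw":-1,"x":0,"y":0,"z":0,"rx":0,"ry":0,"rz":0}]'>/dev/null; python3 g.py 5 && python3 -m creep '[{"jaw":-1,"x":0,"y":-0.06,"z":0.010,"rx":0,"ry":0,"rz":0},{"jaw":-1,"x":0,"y":-0.06,"z":0.012,"rx":0,"ry":0,"rz":0},{"jaw":-1,"x":0,"y":0,"z":0,"rx":0,"ry":0,"rz":0}]'>/dev/null; python3 g.py 5; python3 knob.py | sed -n 10,30p
```

```text
t45.8 d0.2079 z0.3319 Fx-0.6 Fy-1.3 Fz2.1 th1.456
t46.0 d0.1958 z0.3298 Fx-1.6 Fy-2.0 Fz6.3 th1.405
t46.4 d0.1809 z0.3267 Fx-2.1 Fy0.0 Fz1.2 th1.342
238 [289, 290, 291, 292, 293, 294, 295]
240 [287, 288, 289, 290, 291, 292, 293]
242 [286, 287, 288, 289, 290, 291]
244 (np.int64(239), np.int64(290), 27)
246 (np.int64(239), np.int64(288), 42)
248 (np.int64(239), np.int64(286), 45)
250 (np.int64(243), np.int64(285), 36)
252 (np.int64(254), np.int64(285), 22)
254 [281, 282, 283, 284, 285]
256 [281, 282, 283, 284, 285]
258 [281, 282, 283, 284, 285]
260 [281, 282, 283, 284, 285]
262 [283]
264 []
266 []
268 []
270 [260]
272 [245, 246, 247, 248, 249, 250, 251, 254, 259, 260, 261]
274 [220, 223, 226, 227, 260]
276 [261]
278 [261, 339]
```

```bash
python3 -m creep '[{"jaw":-1,"x":0,"y":-0.07,"z":0.017,"rx":0,"ry":0,"rz":0},{"jaw":-1,"x":0,"y":-0.186,"z":0.062,"rx":0,"ry":0,"rz":0},{"jaw":-1,"x":0,"y":-0.179,"z":0.08,"rx":0,"ry":0,"rz":0},{"jaw":-1,"x":0,"y":0,"z":0,"rx":0,"ry":0,"rz":0},{"jaw":-1,"x":0,"y":0,"z":0,"rx":0,"ry":0,"rz":0}]'>/dev/null; python3 g.py 5
```

```text
t46.9 d0.1293 z0.3079 Fx-3.5 Fy2.2 Fz0.3 th1.114
```

```bash
python3 -m creep '[{"jaw":-1,"x":0,"y":-0.17,"z":0.098,"rx":0,"ry":0,"rz":0},{"jaw":-1,"x":0,"y":-0.159,"z":0.114,"rx":0,"ry":0,"rz":0},{"jaw":-1,"x":0,"y":-0.147,"z":0.129,"rx":0,"ry":0,"rz":0},{"jaw":-1,"x":0,"y":0,"z":0,"rx":0,"ry":0,"rz":0},{"jaw":-1,"x":0,"y":0,"z":0,"rx":0,"ry":0,"rz":0}]'>/dev/null; python3 g.py 15
```

```text
t47.4 d0.0731 z0.2675 Fx-5.6 Fy3.9 Fz1.5 th0.824
```

```bash
python3 -m creep '[{"jaw":-1,"x":0.003,"y":-0.136,"z":0.142,"rx":0,"ry":0,"rz":0},{"jaw":-1,"x":0,"y":-0.119,"z":0.156,"rx":0,"ry":0,"rz":0},{"jaw":-1,"x":0,"y":-0.102,"z":0.167,"rx":0,"ry":0,"rz":0},{"jaw":-1,"x":0,"y":0,"z":0,"rx":0,"ry":0,"rz":0},{"jaw":-1,"x":0,"y":0,"z":0,"rx":0,"ry":0,"rz":0}]'>/dev/null; python3 g.py 15
```

```text
t47.9 d0.0305 z0.2118 Fx-5.4 Fy1.6 Fz-0.1 th0.529
```

```bash
python3 -m creep '[{"jaw":-1,"x":0,"y":-0.088,"z":0.176,"rx":0,"ry":0,"rz":0},{"jaw":-1,"x":0,"y":-0.067,"z":0.184,"rx":0,"ry":0,"rz":0},{"jaw":-1,"x":0,"y":-0.048,"z":0.19,"rx":0,"ry":0,"rz":0},{"jaw":-1,"x":0,"y":0,"z":0,"rx":0,"ry":0,"rz":0},{"jaw":-1,"x":0,"y":0,"z":0,"rx":0,"ry":0,"rz":0}]'>/dev/null; python3 g.py 15
```

```text
t48.4 d0.0056 z0.1458 Fx-9.0 Fy3.6 Fz-2.2 th0.230
```

```bash
python3 -m creep '[{"jaw":-1,"x":0,"y":-0.025,"z":0.13,"rx":0,"ry":0,"rz":0},{"jaw":-1,"x":0,"y":-0.018,"z":0.12,"rx":0,"ry":0,"rz":0},{"jaw":-1,"x":0,"y":-0.008,"z":0.06,"rx":0,"ry":0,"rz":0},{"jaw":-1,"x":0,"y":0,"z":0.03,"rx":0,"ry":0,"rz":0},{"jaw":-1,"x":0,"y":0,"z":0,"rx":0,"ry":0,"rz":0},{"jaw":-1,"x":0,"y":0,"z":0,"rx":0,"ry":0,"rz":0}]'>/dev/null; python3 g.py 15 && python3 -m creep '[{"jaw":-1,"x":0,"y":0,"z":0.02,"rx":0,"ry":0,"rz":0},{"jaw":-1,"x":0,"y":0,"z":0,"rx":0,"ry":0,"rz":0}]'>/dev/null; python3 g2.py 9 && python3 -m creep '[{"jaw":-1,"x":0,"y":0,"z":0.015,"rx":0,"ry":0,"rz":0},{"jaw":-1,"x":0,"y":0,"z":0,"rx":0,"ry":0,"rz":0}]'>/dev/null; python3 g2.py 9 && python3 -m creep '[{"jaw":-1,"x":0,"y":0,"z":0.01,"rx":0,"ry":0,"rz":0},{"jaw":-1,"x":0,"y":0,"z":0,"rx":0,"ry":0,"rz":0}]'>/dev/null; python3 g2.py 9 && python3 -m creep '[{"jaw":-1,"x":0,"y":0,"z":0.01,"rx":0,"ry":0,"rz":0},{"jaw":-1,"x":0,"y":0,"z":0,"rx":0,"ry":0,"rz":0}]'>/dev/null; python3 g2.py 9; python3 g.py 5
```

```text
t49.0 d0.0003 z0.1053 Fx-8.1 Fy2.9 Fz-2.3 th0.057
t49.2 z0.1030 F [-6.8  3.6 -3. ]
t49.4 z0.1012 F [-7.8  4.9 -1.8]
t49.6 z0.1000 F [-7.7  5.1 -1.4]
t49.8 z0.0988 F [-7.7  4.3 -0.9]
t49.8 d0.0000 z0.0988 Fx-8.4 Fy2.6 Fz-0.9 th0.029
```

```bash
python3 -m creep '[{"jaw":-1,"x":0,"y":0,"z":0.01,"rx":0,"ry":0,"rz":0},{"jaw":-1,"x":0,"y":0,"z":0,"rx":0,"ry":0,"rz":0}]'>/dev/null; python3 g2.py 9 && python3 -m creep '[{"jaw":-1,"x":0,"y":0,"z":0.01,"rx":0,"ry":0,"rz":0},{"jaw":-1,"x":0,"y":0,"z":0,"rx":0,"ry":0,"rz":0}]'>/dev/null; python3 g2.py 9 && python3 -m creep '[{"jaw":-1,"x":0,"y":0,"z":0.01,"rx":0,"ry":0,"rz":0},{"jaw":-1,"x":0,"y":0,"z":0,"rx":0,"ry":0,"rz":0}]'>/dev/null; python3 g2.py 9 && python3 -m creep '[{"jaw":-1,"x":0,"y":0,"z":0.01,"rx":0,"ry":0,"rz":0},{"jaw":-1,"x":0,"y":0,"z":0,"rx":0,"ry":0,"rz":0}]'>/dev/null; python3 g2.py 9 && python3 -m creep '[{"jaw":-1,"x":0,"y":0,"z":0.01,"rx":0,"ry":0,"rz":0},{"jaw":-1,"x":0,"y":0,"z":0,"rx":0,"ry":0,"rz":0}]'>/dev/null; python3 g2.py 9 && python3 -m creep '[{"jaw":-1,"x":0,"y":0,"z":0.01,"rx":0,"ry":0,"rz":0},{"jaw":-1,"x":0,"y":0,"z":0,"rx":0,"ry":0,"rz":0}]'>/dev/null; python3 g2.py 9
```

```text
t50.0 z0.0980 F [-10.9   5.6  15.5]
t50.0 z0.0980 F [-10.9   5.6  15.5]
t50.0 z0.0980 F [-10.9   5.6  15.5]
t50.0 z0.0980 F [-10.9   5.6  15.5]
t50.0 z0.0980 F [-10.9   5.6  15.5]
t50.0 z0.0980 F [-10.9   5.6  15.5]
```

```bash
python3 -m creep '[{"jaw":-0.6,"x":0,"y":0,"z":0,"rx":0,"ry":0,"rz":0},{"jaw":-0.1,"x":0,"y":0,"z":0,"rx":0,"ry":0,"rz":0},{"jaw":-0.1,"x":0,"y":0,"z":0,"rx":0,"ry":0,"rz":0},{"jaw":-0.1,"x":0,"y":0,"z":0,"rx":0,"ry":0,"rz":0},{"jaw":-0.1,"x":0,"y":0,"z":-0.1,"rx":0,"ry":0,"rz":0},{"jaw":-0.1,"x":0,"y":0,"z":-0.3,"rx":0,"ry":0,"rz":0},{"jaw":-0.1,"x":0,"y":0,"z":-0.4,"rx":0,"ry":0,"rz":0},{"jaw":-0.1,"x":0,"y":0,"z":-0.4,"rx":0,"ry":0,"rz":0},{"jaw":-0.1,"x":0,"y":0,"z":0,"rx":0,"ry":0,"rz":0},{"jaw":-0.1,"x":0,"y":0,"z":0,"rx":0,"ry":0,"rz":0}]'
python3 - <<'E'
from h import *
a=cv2.imread("pics/side.png");b=arm.read_camera("side")
# compare lid region & handle with the opening picture (lid shut then)
def bar(im):
  h=cv2.cvtColor(im,cv2.COLOR_BGR2HSV);k=cv2.inRange(h,(0,0,110),(180,45,255))[185:225,205:236]
  ys,xs=np.nonzero(k);return len(xs),xs.mean()+205,ys.mean()+185,ys.min()+185,ys.max()+185
print(bar(a),bar(b))
d=cv2.absdiff(a,b)[180:245,235:310].max(2);print((d>50).sum(),d.mean())
E
```

```text
clock: 51.0
ee_pos: [0.4351, -0.0203, 0.2417]
orientation: [0.001, 0.779, 0.627, 0.001]
wrist_force: [0.1, 0.2, -1.0]
gripper_width: 0.0409
gripper_force: 0.0
(214, np.float64(223.53271028037383), np.float64(207.82242990654206), np.int64(190), np.int64(221)) (216, np.float64(223.55092592592592), np.float64(207.89814814814815), np.int64(190), np.int64(221))
1171 21.860717948717948
```

```bash
python3 -c "
from rig import arm
print(arm.close_job())"
```

```text
the job is handed in; nothing more can be done
None
```

The brass weight is standing in the left-hand bay with the stay folded and the lid fully shut, and the job was handed in at about 51 s of the 72 s allowed; no verdict came back.

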